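# Floppy thread stand carried upright to its fork

### The arm

A 6-joint arm with a two-finger parallel gripper is mounted at the origin on the work surface. World frame = base frame: x ahead of the robot, y to its left, z up, the work surface at z = 0. Lengths are in m, angles in rad, forces in N, time in s.
With the tool pointing down it reaches from about 0.325 to 0.775 m from the base axis. Payload 5.5 kg.
Tool frame: the origin (TCP) lies midway between the tips of the shut fingers; the grasp point (between the pads) lies 19 mm behind it; z points along the fingers, y is the line along which they close (so a half turn about z gives the same grasp; the last joint's range is limited). The gripper opens to 88 mm and grips with 3 to 60 N. Pads are 20 mm wide; open, the fingers measure 115 mm over their backs; the gripper's body (75 mm by 178 mm) begins 61 mm behind the grasp point.
Start: joints at [1.226, 0.091, 1.231, -0, 1.82, -0.057], TCP at [0.17, 0.575, 0.188] pointing down, gripper open.
Joint ranges: [-2.87, 2.87], [-0.86, 2.18], [0.17, 2.46], [-1.51, 4.65], [0.06, 2.69], [-2.65, 2.65]. Speed limits (rad/s): [2.57, 2.57, 3.01, 3.14, 3.14, 3.14].

### API

Orientations are given as a rotation vector (axis times angle).
In Python, from cell import state, camera, get_calibration, job gives the robot as it stands.
- The arm moves only by the shell command python3 -m pendant 'ROWS' [FORCE]. ROWS is JSON, a list of rows, each an object of numbers: "rx", "ry", "rz": the turn, a rotation vector about the tool's x, y, z in degrees; "x", "y", "z": the shift along the tool's x, y, z in m; "jaw": the closure, from 0 (fully open) to 1 (shut). A call has 1 to 5 rows; each row is the pose to reach, as a shift and turn from the pose commanded when the call began, along the tool's axes at that moment; what a row does not reach only later rows make up. A row lasts 1/10 s, in which the tool goes at most 50 mm and 8.59 degrees, less where a joint would pass 70% of its speed; a pose out of reach is approached as far as the arm can. A call with a gripper value outside its range is refused whole. The fingers move at their own pace and stop on an object; FORCE is the grip in N (left out, the last holds). Time passes only in rows, so rows that repeat a pose let the fingers close. It gives the time, the measured TCP pose, the force, the opening and the grip force at its end, in the units of the state.
- state(): the state, without advancing time (a new reading comes with each control period).
- camera(name): name is "scene" or "top" or "wrist"; returns the picture (400x640x3 uint8, red, green, blue); there is no depth.
- get_calibration(name): a dict with "mtx" (3x3 intrinsics, pixels), "rvec" (rotation vector, rad) and "tvec" (3), from world to camera coordinates, as OpenCV has them. Camera axes: x right, y down, z forward; pixel columns grow to the right and rows downward; lengths in m; the calibration is good to about 2 mm. The wrist camera is an equidistant fisheye: a pixel r from the principal point sees the ray r / f radians off the axis. A picture is of the moment at which its call begins: read the wrist's pose just before it. get_calibration takes no time and is no camera call; for the wrist camera it gives the pose at the moment of the call.
- job.job_done(): hands the job in; it is judged then, once.
The state is a dict: "time_s": time; "joint_positions": joint angles; "qvel": joint speeds; "joint_efforts": joint torques, N m; "tool_pos": TCP position; "ee_rot": TCP orientation; "force": force on the tool from outside, world axes, zero at the start; "moment": the same for the moment, N m; "gripper_width": finger opening in m; "finger_force": force on a finger pad.
Only numpy, scipy, OpenCV 4.12 (cv2) and the standard library are available. Lean on these libraries where they do the work, as an engineer would, in place of code of your own. Each camera call takes 0.05 s, during which the arm holds its last target. There are 200 camera calls.

### The job

Pick up the thread stand by its grip post and bring its floppy mast upright by tilting and moving the stand. Hold it balanced upright in the air for about seven seconds before you carry it over, then carry it across the table with the mast still upright, slide the mast into the steel fork beside the sewing machine, and set the stand down flat and squarely under the fork, so that the mast stays up between the prongs when you let go. Do not touch the mast with the robot, do not drop the stand, and leave everything else on the table where it is.

Things in the scene. Friction and masses are not known exactly. Their poses are not given: they have to be found in the camera images.
- stand: Thread stand: metal foot plate 250 x 60 x 10 mm along its x (x = -120 to 130 mm) with a cross foot 40 x 130 x 10 mm under the mast and a dark counterweight 40 x 100 mm, 36 mm high, at x = -105 mm. 0.50 kg without mast; with it, it balances at the grip post. Origin: underside below the post; x towards the mast, z up. Starts flat on the right of the table (y < -0.10 m), x within 0.35 rad of world x.
- post_grip (a point): Middle of the grip post, 60 mm above the stand's origin: a metal block 30 mm (stand's x) by 24 mm (stand's y), from the foot plate up to 82 mm. Pinch it from above across its y faces. The mast's hinge axis is parallel to the stand's x, at x = 100, y = 0, z = 55 mm from the stand's origin.
- mast: Steel rod, 12 mm diameter, on the stand's hinge, carrying a cream thread cone. Origin on the hinge axis, z up the rod, x along the hinge; swings about x only (positive: top goes to the stand's -y side), stops at +-0.25 rad from the stand's z. 0.30 kg +-12 percent, centre of mass 126 mm above the hinge, inertia about the hinge 0.0056 kg m2. Starts leaning on the positive stop.
- cone_middle (a point): Middle of the cone (62 mm wide at the foot, 42 at the top, 74 to 185 mm above the hinge), 126 mm up the mast. A centring spring 0.245 N m/rad and damper 0.065 N m s/rad act on the angle between mast and stand; gravity, 0.37 N m/rad, beats the spring: over a still stand the mast falls to a stop, time constant 0.6 s (0.45 to 0.9). Tilting the stand pulls the mast the same way.
- mast_top (a point): The upper tip of the mast rod, 300 mm above the hinge on the mast's z axis (355 mm above the underside of the stand when upright).
- fork: Fixed steel fork post on the left of the table (y > 0.10 m), x within 0.2 rad of world x. Origin: table point below the slot's middle, where the mast shall stand; x away from the open mouth. The stand belongs on the bare table in line with it, its origin near x = -100 mm. Post 24 mm wide at x = 68, y = 75 mm; foot plate 12 mm high at x = 55 to 135, y = 15 to 135 mm.
- fork_slot (a point): Middle of the fork's slot, 300 mm above the fork's origin. Two prongs along x (-34 to 62 mm), 14 mm thick (height 293 to 307 mm), leave a slot 60 mm wide, open to -x, where the mouth flares to about 90 mm at x = -62 mm; a crossbar closes it at x = 54 mm.
- spool_a: Bystander: upright thread spool, 44 mm diameter, 75 mm high, near the far edge. Origin under its centre.
- spool_b: Bystander: upright thread spool, 44 mm diameter, 85 mm high, near the far edge. Origin under its centre.
- spool_c: Bystander: upright thread spool, 44 mm diameter, 75 mm high, near the far edge. Origin under its centre.
- bobbin_a: Bystander: flat steel bobbin, 32 mm diameter, 13 mm high, lying in the middle between stand and fork. Origin under its centre.
- bobbin_b: Bystander: flat steel bobbin like the other one, 32 mm diameter, 13 mm high, in the middle between stand and fork.
- button: Bystander: flat coat button, 44 mm diameter, 6 mm high, lying in the middle, nearer to the robot. Origin under its centre.
- jar: Bystander: glass jar with lid, 64 mm diameter, 80 mm high, at the far right. Origin under its centre.

How it is judged:
By the outcome, as a careful person would: the job done as asked, in the order asked, and still so for the second after the job is handed in, with the robot touching nothing.
It also fails if it takes over 70 s, if anything falls off the work surface, if the arm or the gripper's body presses on something with over 40 N, if the wrist force passes 120 N, or if a joint passes its speed limit or range.

## Working session

There is one attempt and no reset: what is moved stays moved. The work goes in short steps, Python scripts to look and compute and a shell command to move; the robot and the scene stay as the last step left them, time stands still between calls to the robot, and variables do not carry over. Pictures are saved under pics/ and viewed, at most 10 in all, crops included, and the job is handed in when it is done.

```bash
mkdir -p pics; ls
python3 - <<'E'
from cell import state,camera,get_calibration
import cv2,numpy as np
s=state(); print({k:np.round(v,4).tolist() for k,v in s.items()})
for n in("scene","top"):
    c=get_calibration(n); print(n,np.round(c["mtx"],1).tolist(),np.round(c["rvec"],4),np.round(c["tvec"],4))
    cv2.imwrite(f"pics/{n}0.png",camera(n)[:,:,::-1])
c=get_calibration("wrist");print(c)
E
```

```text
pics
{'time_s': 0.0, 'joint_positions': [1.2263, 0.0919, 1.2319, 0.0, 1.8198, -0.0567], 'qvel': [0.0002, -0.0002, -0.0018, 0.0003, -0.0018, 0.0009], 'joint_efforts': [0.0018, -44.6454, -40.6448, 0.0699, 0.029, -0.0001], 'tool_pos': [0.1702, 0.575, 0.1865], 'ee_rot': [-0.4505, -3.1087, 0.0029], 'force': [-1.0876, 0.0673, -0.3403], 'moment': [-0.0189, 0.0439, -0.0229], 'finger_force': 0.0, 'gripper_width': 0.0876}
scene [[374.2, 0.0, 317.9], [0.0, 374.2, 195.7], [0.0, 0.0, 1.0]] [ 1.1345  2.4602 -0.9089] [ 0.4569 -0.2059  1.3304]
top [[510.2, 0.0, 319.4], [0.0, 510.2, 206.2], [0.0, 0.0, 1.0]] [ 1.9814 -2.2424  0.2428] [0.0305 0.6654 1.1212]
{'mtx': array([[309.70691629,   0.        , 322.1882472 ],
       [  0.        , 309.70691629, 195.32268984],
       [  0.        ,   0.        ,   1.        ]]), 'rvec': array([-2.32575144, -1.7347897 , -0.2475692 ]), 'tvec': array([-0.5987239 , -0.0334329 ,  0.39123129])}
```

View pics/scene0.png

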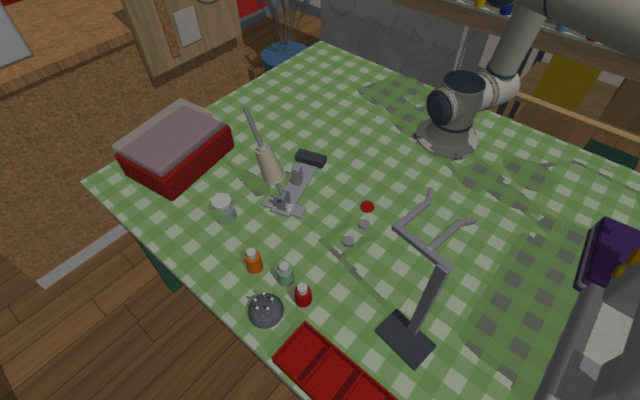

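View pics/top0.png

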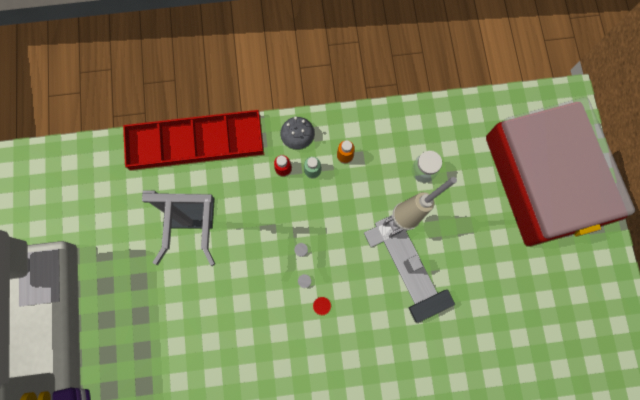

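Run:
```python
import cv2,numpy as np
im=cv2.imread("pics/top0.png")
f=im[180:280,130:230]; s=im[165:325,360:470]
a=cv2.resize(f,None,fx=4,fy=4,interpolation=cv2.INTER_CUBIC)
b=cv2.resize(s,None,fx=3.6,fy=3.6,interpolation=cv2.INTER_CUBIC)
o=np.zeros((600,800,3),np.uint8);o[:400,:400]=a;o[:576,404:800]=b[:576,:396]
cv2.imwrite("pics/crop1.png",o)
```

```text
(no output)
```

View pics/crop1.png

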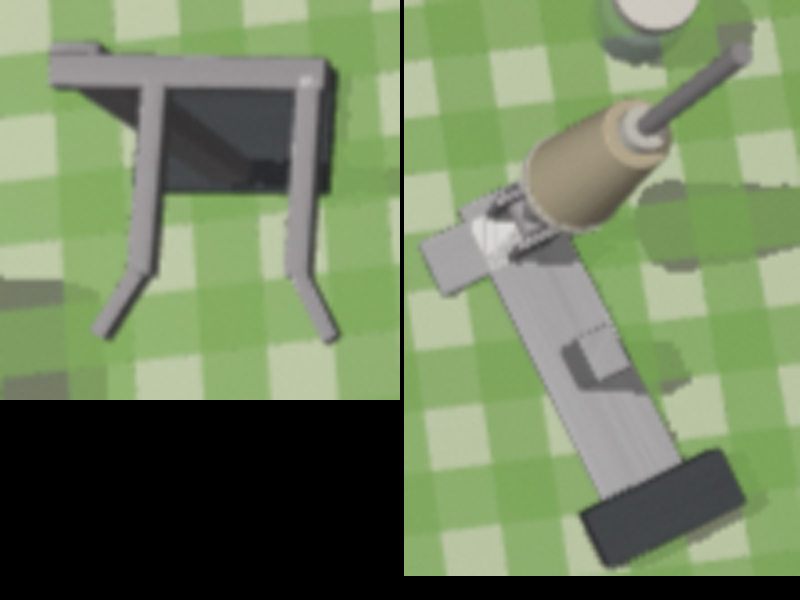

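```bash
cat > h.py <<'E'
import numpy as np,cv2
from cell import state,camera,get_calibration
from scipy.spatial.transform import Rotation as R
def ray(cal,px):
    M=R.from_rotvec(cal["rvec"]).as_matrix(); t=np.ravel(cal["tvec"])
    d=M.T@np.linalg.inv(cal["mtx"])@np.array([px[0],px[1],1.]); return -M.T@t,d/np.linalg.norm(d)
def onplane(cal,px,p0,n):
    c,d=ray(cal,px); return c+d*((np.array(p0)-c)@n)/(d@n)
def onz(cal,px,z): return onplane(cal,px,[0,0,z],np.array([0,0,1.]))
def proj(cal,P):
    return cv2.projectPoints(np.atleast_2d(np.array(P,float)),cal["rvec"],cal["tvec"],cal["mtx"],None)[0][:,0]
E
python3 - <<'E'
from h import *
c=get_calibration("top")
F=lambda p:onz(c,(p[0]/4+130,p[1]/4+180),.307)
for n,p in dict(Ltop=(150,85),Lb=(143,268),Rtop=(308,85),Rb=(298,270),Lt=(103,335),Rt=(332,338),cbL=(60,87),cbR=(325,89)).items(): print(n,np.round(F(p),4))
def S(p,z): return onz(c,((p[0]-404)/3.6+360,p[1]/3.6+165),z)
post=np.mean([S(p,.082) for p in[(578,347),(612,325),(630,358),(596,380)]],0);print("post",post)
for z in(.036,.046):
  q=[S(p,z) for p in[(582,515),(718,450),(746,498),(610,566)]]
  print("cw",z,np.mean(q,0),[np.linalg.norm(q[1]-q[0]),np.linalg.norm(q[2]-q[1])],np.arctan2(*(q[0]-q[1])[[1,0]])-np.pi/2)
for a,b in[((490,265),(608,497)),((575,235),(680,462))]:
  d=S(a,.01)-S(b,.01);print("edge",np.arctan2(d[1],d[0]),S(a,.01),S(b,.01))
for n,(px,z) in dict(ba=((302,250),.013),bb=((306,282),.013),but=((322,306),.006),jar=((429,161),.08),sa=((283,160),.075),sb=((346,146),.085),sc=((313,161),.075)).items(): print(n,np.round(onz(c,px,z),3))
print("cam",ray(c,(320,200))[0],ray(get_calibration("scene"),(320,200))[0])
E
```

```text
Ltop [0.6577 0.2354 0.307 ]
Lb [0.5722 0.2438 0.307 ]
Rtop [0.6487 0.1623 0.307 ]
Rb [0.5626 0.1735 0.307 ]
Lt [0.5438 0.2637 0.307 ]
Rt [0.5296 0.1605 0.307 ]
cbL [0.6619 0.2771 0.307 ]
cbR [0.6458 0.1545 0.307 ]
post [ 0.50489787 -0.25114895  0.082     ]
cw 0.036 [ 0.40584162 -0.28266932  0.036     ] [np.float64(0.0985015037767424), np.float64(0.03460789747209342)] 0.30791175280528726
cw 0.046 [ 0.40590704 -0.2804621   0.046     ] [np.float64(0.09768109659566453), np.float64(0.03431965245532226)] 0.3079117528052875
edge 0.3216964414027976 [ 0.57823088 -0.19899242  0.01      ] [ 0.41661868 -0.25285344  0.01      ]
edge 0.27423329829512166 [ 0.59142212 -0.25916724  0.01      ] [ 0.43315632 -0.30369074  0.01      ]
ba [0.575 0.001 0.013]
bb [0.498 0.001 0.013]
but [ 0.438 -0.03   0.006]
jar [ 0.739 -0.322  0.08 ]
sa [0.785 0.02  0.075]
sb [ 0.798 -0.132  0.085]
sc [ 0.774 -0.05   0.075]
cam [ 0.41369681 -0.01766059  1.23664166] [1.06721238 0.3207079  0.88280167]
```

Run:
```python
from h import *
s=state();T=R.from_rotvec(s["ee_rot"]).as_matrix()
c=get_calibration("wrist");M=R.from_rotvec(c["rvec"]).as_matrix()
p=-M.T@np.ravel(c["tvec"]);print("cam in tool",T.T@(p-s["tool_pos"]),"axis in tool",T.T@M[2],"right",T.T@M[0]);print(T)
cv2.imwrite("pics/w0.png",camera("wrist")[:,:,::-1])
# move to stand: target
ang=0.30
tx=np.array([np.cos(ang),np.sin(ang),0]);Tt=np.c_[tx,np.cross([0,0,-1],tx),[0,0,-1]]
for z in(.041+.09,.041):
  tgt=np.array([.505,-.251,z]);print("shift",T.T@(tgt-s["tool_pos"]),"rot",np.degrees(R.from_matrix(T.T@Tt).as_rotvec()))
```

```text
cam in tool [ 0.07727147 -0.00059511 -0.19725993] axis in tool [-2.81756148e-01 -1.78066697e-04  9.59486030e-01] right [-1.41166012e-03  9.99998977e-01 -2.28953205e-04]
[[-9.58854694e-01  2.83896754e-01 -5.55506214e-04]
 [ 2.83897292e-01  9.58853218e-01 -1.68326929e-03]
 [ 5.47742335e-05 -1.77171737e-03 -9.99998429e-01]]
shift [-0.55550946 -0.69687702  0.0568202 ] rot [-4.32418737e-02  1.28404442e-01  1.46318274e+02]
shift [-0.55551439 -0.69671757  0.14682006] rot [-4.32418737e-02  1.28404442e-01  1.46318274e+02]
```

```bash
python3 -m pendant '[{"x":-0.155,"y":-0.195},{"x":-0.155,"y":-0.195},{"x":-0.155,"y":-0.195},{"x":-0.155,"y":-0.195},{"x":-0.155,"y":-0.195}]'
python3 -m pendant '[{"x":-0.155,"y":-0.195},{"x":-0.155,"y":-0.195},{"x":-0.155,"y":-0.195},{"x":-0.155,"y":-0.195},{"x":-0.155,"y":-0.195}]'
python3 -m pendant '[{"x":-0.155,"y":-0.195},{"x":-0.155,"y":-0.195},{"x":-0.155,"y":-0.195},{"x":-0.155,"y":-0.195},{"x":-0.155,"y":-0.195}]'
python3 -m pendant '[{"x":-0.09,"y":-0.112,"z":0.03,"rz":-33.7},{"x":-0.09,"y":-0.112,"z":0.03,"rz":-33.7},{"x":-0.09,"y":-0.112,"z":0.03,"rz":-33.7},{"x":-0.09,"y":-0.112,"z":0.03,"rz":-33.7},{"x":-0.09,"y":-0.112,"z":0.03,"rz":-33.7}]'
cat > at.py <<'E'
from h import *
s=state();T=R.from_rotvec(s["ee_rot"]).as_matrix()
ang=0.30+np.pi;tx=np.array([np.cos(ang),np.sin(ang),0]);Tt=np.c_[tx,np.cross([0,0,-1],tx),[0,0,-1]]
print(s["time_s"],s["tool_pos"],"j",np.round(s["joint_positions"],2),"left",T.T@(np.array([.505,-.251,.041])-s["tool_pos"]),np.degrees(R.from_matrix(T.T@Tt).as_rotvec()))
E
python3 at.py
python3 -c "
from h import *
for n in('wrist','top'): cv2.imwrite(f'pics/{n}1.png',camera(n)[:,:,::-1])"
```

```text
0.15 [0.17021762 0.57505779 0.18677479] j [ 1.23  0.09  1.23  0.    1.82 -0.06] left [-0.55548997 -0.69684241  0.14677383] [-8.25972296e-02 -3.12810348e-02 -3.36776957e+01]invalid input at $[0]: expected keys rx, ry, rz, x, y, z, jaw
invalid input at $[0]: expected keys rx, ry, rz, x, y, z, jaw
invalid input at $[0]: expected keys rx, ry, rz, x, y, z, jaw
invalid input at $[0]: expected keys rx, ry, rz, x, y, z, jaw
```

View pics/wrist1.png

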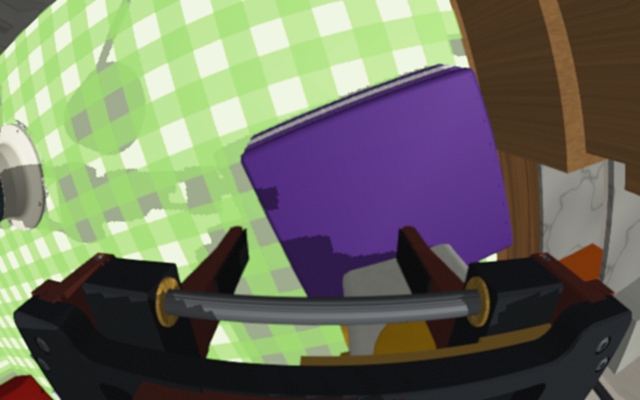

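```bash
python3 -m pendant '[{"rx":0,"ry":0,"rz":0,"x":-0.155,"y":-0.195,"z":0,"jaw":0},{"rx":0,"ry":0,"rz":0,"x":-0.155,"y":-0.195,"z":0,"jaw":0},{"rx":0,"ry":0,"rz":0,"x":-0.155,"y":-0.195,"z":0,"jaw":0},{"rx":0,"ry":0,"rz":0,"x":-0.155,"y":-0.195,"z":0,"jaw":0},{"rx":0,"ry":0,"rz":0,"x":-0.155,"y":-0.195,"z":0,"jaw":0}]'
python3 at.py
```

```text
time_s: 0.75
tool_pos: [0.2638, 0.3425, 0.1875]
ee_rot: [0.449, 3.109, 0.0]
force: [1.3, 0.3, -0.2]
gripper_width: 0.0879
finger_force: 0.0
0.75 [0.26383002 0.34252432 0.18754099] j [ 0.84 -0.36  1.64 -0.    1.86 -0.45] left [-0.39935342 -0.50093527  0.14659144] [ 4.71159929e-03  2.41687751e-02 -3.36429373e+01]
```

```bash
python3 -m pendant '[{"rx":0,"ry":0,"rz":0,"x":-0.155,"y":-0.195,"z":0,"jaw":0},{"rx":0,"ry":0,"rz":0,"x":-0.155,"y":-0.195,"z":0,"jaw":0},{"rx":0,"ry":0,"rz":0,"x":-0.155,"y":-0.195,"z":0,"jaw":0},{"rx":0,"ry":0,"rz":0,"x":-0.155,"y":-0.195,"z":0,"jaw":0},{"rx":0,"ry":0,"rz":0,"x":-0.155,"y":-0.195,"z":0,"jaw":0}]' >/dev/null
python3 -m pendant '[{"rx":0,"ry":0,"rz":0,"x":-0.155,"y":-0.195,"z":0,"jaw":0},{"rx":0,"ry":0,"rz":0,"x":-0.155,"y":-0.195,"z":0,"jaw":0},{"rx":0,"ry":0,"rz":0,"x":-0.155,"y":-0.195,"z":0,"jaw":0},{"rx":0,"ry":0,"rz":0,"x":-0.155,"y":-0.195,"z":0,"jaw":0},{"rx":0,"ry":0,"rz":0,"x":-0.155,"y":-0.195,"z":0,"jaw":0}]' >/dev/null
python3 -m pendant '[{"rx":0,"ry":0,"rz":-33.7,"x":-0.09,"y":-0.111,"z":0.02,"jaw":0},{"rx":0,"ry":0,"rz":-33.7,"x":-0.09,"y":-0.111,"z":0.02,"jaw":0},{"rx":0,"ry":0,"rz":-33.7,"x":-0.09,"y":-0.111,"z":0.02,"jaw":0},{"rx":0,"ry":0,"rz":-33.7,"x":-0.09,"y":-0.111,"z":0.02,"jaw":0},{"rx":0,"ry":0,"rz":-33.7,"x":-0.09,"y":-0.111,"z":0.02,"jaw":0}]' >/dev/null
python3 at.py
python3 -c "
from h import *
w=camera('wrist');t=camera('scene');cv2.imwrite('pics/s1.png',t[:,:,::-1]);cv2.imwrite('pics/w1.png',w[:,:,::-1])
o=np.zeros((600,800,3),np.uint8);o[:300,:480]=cv2.resize(w,(480,300));o[300:,:480]=cv2.resize(t,(480,300))
o[:400,480:]=cv2.resize(t[80:220,200:312],(320,400));cv2.imwrite('pics/c2.png',o[:,:,::-1])"
```

```text
2.25 [ 0.50459717 -0.25055375  0.16603786] j [-0.52 -0.01  1.37  0.    1.78 -2.39] left [-0.00049697 -0.00082082  0.12503563] [ 0.1262871  -0.11169553 -0.02134046]
```

View pics/c2.png

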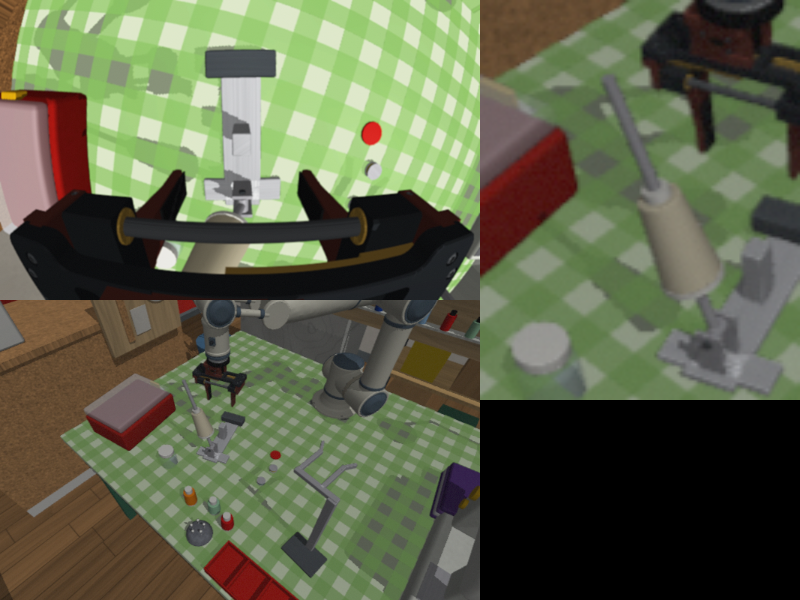

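```bash
python3 -m pendant '[{"rx":0,"ry":0,"rz":0,"x":0,"y":-0.001,"z":0.04,"jaw":0},{"rx":0,"ry":0,"rz":0,"x":0,"y":-0.001,"z":0.08,"jaw":0},{"rx":0,"ry":0,"rz":0,"x":0,"y":-0.001,"z":0.11,"jaw":0.3},{"rx":0,"ry":0,"rz":0,"x":0,"y":-0.001,"z":0.125,"jaw":0.5},{"rx":0,"ry":0,"rz":0,"x":0,"y":-0.001,"z":0.125,"jaw":0.6}]' 55 
python3 -m pendant '[{"rx":0,"ry":0,"rz":0,"x":0,"y":0,"z":0,"jaw":1},{"rx":0,"ry":0,"rz":0,"x":0,"y":0,"z":0,"jaw":1},{"rx":0,"ry":0,"rz":0,"x":0,"y":0,"z":0,"jaw":1},{"rx":0,"ry":0,"rz":0,"x":0,"y":0,"z":0,"jaw":1},{"rx":0,"ry":0,"rz":0,"x":0,"y":0,"z":0,"jaw":1}]' 55
python3 at.py
```

```text
time_s: 2.85
tool_pos: [0.5042, -0.2492, 0.0411]
ee_rot: [0.469, -3.104, -0.003]
force: [-0.6, -0.5, 0.2]
gripper_width: 0.0676
finger_force: 0.0
time_s: 3.35
tool_pos: [0.5055, -0.2507, 0.0433]
ee_rot: [-0.47, 3.106, -0.001]
force: [0.6, 0.5, -0.5]
gripper_width: 0.0271
finger_force: 0.0
3.35 [ 0.50551118 -0.2507328   0.04327049] j [-0.52  0.01  1.57  0.    1.56 -2.39] left [ 0.00056882 -0.00010253  0.00227019] [-0.04008869  0.03770619  0.00864669]
```

```bash
python3 -m pendant '[{"rx":0,"ry":0,"rz":0,"x":0,"y":0,"z":0,"jaw":1},{"rx":0,"ry":0,"rz":0,"x":0,"y":0,"z":0,"jaw":1}]' 55
cat >> h.py <<'E'
def stand(s):
    T=R.from_rotvec(s["ee_rot"]).as_matrix(); S=np.c_[-T[:,0],T[:,1],-T[:,2]]
    return s["tool_pos"]-S[:,2]*0.041,S
def rect(cal,img,o,S,n=(300,320)):
    # mast swing plane, 1 mm per pixel: column = 150 + y, row = 310 - z (mm from the hinge)
    H=o+S@[.1,0,.055]; yz=np.array([[-.1,0],[.1,0],[.1,.3],[-.1,.3]])
    p=proj(cal,[H+S@[0,a,b] for a,b in yz]).astype(np.float32)
    q=np.c_[150+yz[:,0]*1e3,310-yz[:,1]*1e3].astype(np.float32)
    return cv2.warpPerspective(img,cv2.getPerspectiveTransform(p,q),n)
E
python3 - <<'E'
from h import *
s=state(); a=camera("scene");b=camera("top");o,S=stand(s);print(o,S)
out=np.zeros((320,600,3),np.uint8)
for i,(n,im) in enumerate((("scene",a),("top",b))):
    r=rect(get_calibration(n),im,o,S); out[:,300*i:300*i+300]=r
    for row in (40,60,80,100,160,200): print(n,row,[r[row,c].tolist() for c in range(60,150,6)])
np.save("r.npy",out);cv2.imwrite("pics/r.png",out[:,:,::-1])
E
```

```text
time_s: 3.55
tool_pos: [0.5054, -0.2506, 0.0431]
ee_rot: [-0.47, 3.106, -0.0]
force: [-0.6, 0.5, 2.1]
gripper_width: 0.023
finger_force: 55.0
[ 0.50541966 -0.25057972  0.00205762] [[ 9.55202573e-01 -2.95952396e-01 -4.73346086e-04]
 [ 2.95952504e-01  9.55202641e-01  1.75603641e-04]
 [ 4.00171113e-04 -3.07825009e-04  9.99999873e-01]]
scene 40 [[99, 127, 78], [95, 118, 76], [91, 91, 92], [104, 103, 106], [100, 106, 98], [103, 126, 84], [99, 126, 77], [95, 124, 73], [97, 125, 73], [96, 125, 75], [97, 125, 76], [106, 130, 87], [106, 129, 87], [100, 120, 84], [89, 105, 76]]
scene 60 [[140, 150, 127], [140, 149, 129], [116, 127, 104], [92, 93, 94], [104, 104, 107], [96, 105, 91], [99, 122, 82], [88, 99, 80], [89, 101, 78], [90, 105, 75], [99, 122, 81], [100, 126, 80], [70, 94, 57], [28, 29, 30], [21, 22, 23]]
scene 80 [[91, 120, 71], [91, 118, 70], [92, 117, 72], [80, 94, 72], [95, 96, 97], [106, 105, 108], [113, 119, 107], [140, 149, 128], [114, 134, 98], [106, 130, 86], [60, 71, 56], [36, 39, 40], [30, 33, 34], [20, 19, 23], [20, 22, 24]]
scene 100 [[90, 114, 71], [90, 114, 73], [90, 114,
[... 1525 characters left out ...]
, [91, 100, 82], [93, 94, 90], [101, 98, 99], [107, 105, 107], [112, 109, 111], [115, 112, 113], [168, 165, 158], [177, 173, 165], [177, 167, 144], [178, 167, 141], [163, 153, 129]]
top 160 [[128, 168, 92], [128, 168, 91], [128, 168, 92], [127, 166, 91], [123, 140, 98], [107, 104, 99], [120, 117, 113], [180, 176, 168], [169, 166, 157], [170, 162, 142], [182, 171, 144], [161, 151, 127], [161, 152, 127], [162, 152, 128], [163, 152, 128]]
top 200 [[128, 168, 92], [127, 166, 91], [119, 131, 97], [119, 116, 105], [143, 140, 133], [174, 171, 163], [138, 134, 126], [174, 165, 140], [180, 168, 142], [154, 145, 122], [157, 147, 124], [158, 149, 125], [158, 149, 126], [160, 150, 126], [159, 150, 126]]
```

View pics/r.png

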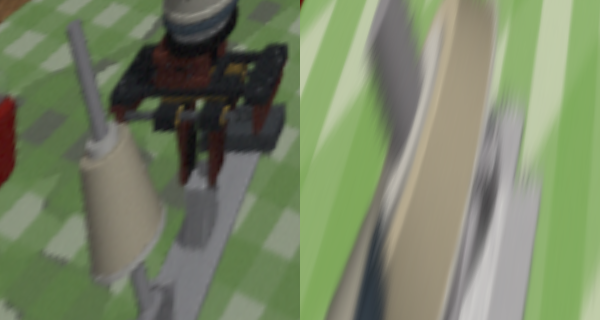

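```bash
sed -i 's/\*0.041/*0.043/' h.py
cat > m.py <<'E'
# usage: m.py NROWS phi1,phi2..(deg, per row, past call) v1,v2..(mm/s along stand y, per row, past) [next v list mm/s]
import sys,json,os
from h import *
I,G,K,C,ML=.0056,.37,.245,.065,.0378
def sim(x,phis,vs,dt=.1,n=50):
    # x: th,thd,phi,v ; one phi/v target per row
    th,w,ph,v=x
    for p,u in zip(phis,vs):
        rate=np.clip((p-ph)/dt,-1.5,1.5); a=(u-v)/dt; h=dt/n
        for _ in range(n):
            w+=h*(G*th-K*(th-ph)-C*(w-rate)+ML*a)/I; th+=h*w; ph+=h*rate
            if abs(th-ph)>.25: th=ph+.25*np.sign(th-ph); w=rate
        v=u
    return np.array([th,w,ph,v])
def meas(cal,im,o,S):
    r=rect(cal,im,o,S).astype(int); r_,g,b=r[...,0],r[...,1],r[...,2]
    m=((r_-b>9)&(r_-b<45)&(r_-g>-1)&(r_-g<16)&(r_>75)).astype(np.uint8); m[:110]=0;m[245:]=0
    n,l,stt,cen=cv2.connectedComponentsWithStats(cv2.morphologyEx(m,cv2.MORPH_OPEN,np.ones((5,5))))
    if n<2: return np.nan,np.nan,0
    k=1+np.argmax(stt[1:,4]); ys,xs=np.nonzero(l==k)
    rows=[y for y in range(130,235) if (ys==y).sum()>15]
    a=np.median([np.arctan2(150-(xs[ys==y].min()+xs[ys==y].max())/2,310-y) for y in rows])
    ch=r.max(2)-r.min(2); q=[]
    for y in range(20,100,4):
        c=150-(310-y)*np.tan(a); cols=np.arange(int(c-16),int(c+17)); cols=cols[(cols>0)&(cols<300)]
        g_=cols[(ch[y,cols]<10)&(r_[y,cols]>80)&(r_[y,cols]<125)]
        if 6<len(g_)<22: q.append(np.arctan2(150-np.mean(g_),310-y))
    return a,(np.median(q) if q else np.nan),stt[k,4]
if __name__=="__main__":
    st=json.load(open("st.json")) if os.path.exists("st.json") else dict(x=[.25,0,0,0])
    P=np.radians([float(a) for a in sys.argv[2].split(",")]);V=np.array([float(a) for a in sys.argv[3].split(",")])/1e3
    N=int(sys.argv[1]); P=np.r_[P,[P[-1]]*(N-len(P))];V=np.r_[V,[V[-1]]*(N-len(V))]
    x=sim(st["x"],P,V) if N else np.array(st["x"]); 
    s=state();im=camera("scene");o,S=stand(s);phi=np.arctan2(S[2,1],S[2,2])
    a,b,ar=meas(get_calibration("scene"),im,o,S)
    rel=a if np.isnan(b) or abs(a-b)>.06 else .5*(a+b)
    z=rel+phi; e=z-x[0] if not np.isnan(z) else 0
    print("t %.2f pos %s yaw %.3f phi meas %.2f cmd %.2f deg | cone %.3f rod %.3f area %d | th meas %.3f pred %.3f w %.2f force %s"%(s["time_s"],np.round(s["tool_pos"],4),np.arctan2(S[1,0],S[0,0]),np.degrees(phi),np.degrees(x[2]),a,b,ar,z,x[0],x[1],np.round(s["force"],1)))
    x=x+np.array([.7*e,.7*e*1.6,0,0])
    x=sim(x,[x[2]],[0 if len(sys.argv)<4 else x[3]],dt=.05)   # camera time
    x[3]=0 if N==0 else x[3]
    json.dump(dict(x=x.tolist()),open("st.json","w")); cv2.imwrite("pics/last.png",im[:,:,::-1])
    for v in [float(q)/1e3 for q in (sys.argv[4].split(",") if len(sys.argv)>4 else ["0"])]:
        f=lambda p:sim(x,[p]*5+[p]+[0]*8,[v]*5+[v]*9)[0]
        f0,f1=f(0),f(.01); p=np.clip(-f0/(f1-f0)*.01,-.28,.28); y=sim(x,[p]*5,[v]*5)
        print("  next v=%g mm/s: phi %.2f deg (rx %.2f) -> th %.3f, w %.2f"%(v*1e3,np.degrees(p),-np.degrees(p-x[2]),y[0],y[1]))
E
python3 -m pendant '[{"rx":0,"ry":0,"rz":0,"x":0,"y":0,"z":-0.005,"jaw":1},{"rx":0,"ry":0,"rz":0,"x":0,"y":0,"z":-0.014,"jaw":1},{"rx":0,"ry":0,"rz":0,"x":0,"y":0,"z":-0.026,"jaw":1},{"rx":0,"ry":0,"rz":0,"x":0,"y":0,"z":-0.036,"jaw":1},{"rx":0,"ry":0,"rz":0,"x":0,"y":0,"z":-0.04,"jaw":1}]' 55
python3 m.py 5 0 0
```

```text
time_s: 4.15
tool_pos: [0.506, -0.2509, 0.0847]
ee_rot: [-0.47, 3.104, -0.003]
force: [1.0, -0.3, -7.2]
gripper_width: 0.0229
finger_force: 55.0
t 4.15 pos [ 0.506  -0.2509  0.0847] yaw 0.300 phi meas -0.11 cmd 0.00 deg | cone 0.262 rod 0.270 area 6643 | th meas 0.264 pred 0.250 w 0.00 force [ 1.  -0.3 -7.2]
  next v=0 mm/s: phi -16.04 deg (rx 16.04) -> th -0.530, w -0.00m.py:45: RuntimeWarning: divide by zero encountered in scalar divide
  f0,f1=f(0),f(.01); p=np.clip(-f0/(f1-f0)*.01,-.28,.28); y=sim(x,[p]*5,[v]*5)
```

```bash
python3 -m pendant '[{"rx":2,"ry":0,"rz":0,"x":0,"y":0,"z":0,"jaw":1},{"rx":4,"ry":0,"rz":0,"x":0,"y":0,"z":0,"jaw":1},{"rx":6,"ry":0,"rz":0,"x":0,"y":0,"z":0,"jaw":1},{"rx":8,"ry":0,"rz":0,"x":0,"y":0,"z":0,"jaw":1},{"rx":9,"ry":0,"rz":0,"x":0,"y":0,"z":0,"jaw":1}]' 55 | grep force
python3 m.py 5 -2,-4,-6,-8,-9 0
```

```text
force: [0.6, 0.0, -7.7]
finger_force: 55.0
t 4.70 pos [ 0.505  -0.2496  0.0824] yaw 0.302 phi meas -9.10 cmd -9.00 deg | cone 0.192 rod 0.198 area 5929 | th meas 0.036 pred 0.046 w -0.58 force [ 0.6  0.  -7.7]
  next v=0 mm/s: phi -16.04 deg (rx 7.04) -> th -0.530, w -0.00m.py:45: RuntimeWarning: divide by zero encountered in scalar divide
  f0,f1=f(0),f(.01); p=np.clip(-f0/(f1-f0)*.01,-.28,.28); y=sim(x,[p]*5,[v]*5)
```

```bash
sed -i 's/def sim(x,phis,vs,dt=.1,n=50):/def sim(x,phis,vs,dt=.1,n=50,clamp=True):/; s/if abs(th-ph)>.25:/if clamp and abs(th-ph)>.25:/; s/\[v\]\*5+\[v\]\*9)\[0\]/[v]*5+[v]*9,clamp=False)[0]/; s/rate=np.clip((p-ph)\/dt,-1.5,1.5)/rate=np.clip((p-ph)\/dt,-1.5,1.5) if clamp else (p-ph)\/dt/' m.py
python3 - <<'E'
import json;from m import *
x=np.array(json.load(open("st.json"))["x"]);print(x)
f=lambda p:sim(x,[p]*6+[0]*8,[0]*14,clamp=False)[0]
f0,f1=f(0),f(.1);p=-f0/(f1-f0)*.1;print(np.degrees(p),sim(x,[p]*5,[0]*5))
E
```

```text
[ 0.0100603  -0.57253495 -0.15707963  0.        ]
-2.403382472500241 [-0.00018253 -0.13598743 -0.04194694  0.        ]
```

```bash
python3 -m pendant '[{"rx":-6.6,"ry":0,"rz":0,"x":0,"y":0,"z":0,"jaw":1},{"rx":-6.6,"ry":0,"rz":0,"x":0,"y":0,"z":0,"jaw":1},{"rx":-6.6,"ry":0,"rz":0,"x":0,"y":0,"z":0,"jaw":1},{"rx":-6.6,"ry":0,"rz":0,"x":0,"y":0,"z":0,"jaw":1},{"rx":-6.6,"ry":0,"rz":0,"x":0,"y":0,"z":0,"jaw":1}]' 55 | grep force
python3 m.py 5 -2.4 0
```

```text
force: [0.4, 1.0, -8.3]
finger_force: 55.0
t 5.25 pos [ 0.5053 -0.2502  0.0829] yaw 0.301 phi meas -2.48 cmd -2.40 deg | cone 0.016 rod 0.021 area 6096 | th meas -0.025 pred 0.000 w -0.14 force [ 0.4  1.  -8.3]
  next v=0 mm/s: phi 0.41 deg (rx -2.81) -> th -0.000, w 0.02
```

```bash
python3 -m pendant '[{"rx":-2.8,"ry":0,"rz":0,"x":0,"y":0,"z":0,"jaw":1},{"rx":-2.8,"ry":0,"rz":0,"x":0,"y":0,"z":0,"jaw":1},{"rx":-2.8,"ry":0,"rz":0,"x":0,"y":0,"z":0,"jaw":1},{"rx":-2.8,"ry":0,"rz":0,"x":0,"y":0,"z":0,"jaw":1},{"rx":-2.8,"ry":0,"rz":0,"x":0,"y":0,"z":0,"jaw":1}]' 55 | grep force
python3 m.py 5 0.4 0
```

```text
force: [0.4, -0.3, -7.2]
finger_force: 55.0
t 5.80 pos [ 0.5052 -0.2503  0.0827] yaw 0.301 phi meas 0.36 cmd 0.40 deg | cone -0.032 rod -0.029 area 6088 | th meas -0.024 pred -0.001 w 0.02 force [ 0.4 -0.3 -7.2]
  next v=0 mm/s: phi 0.77 deg (rx -0.37) -> th -0.000, w 0.04
```

```bash
python3 -m pendant '[{"rx":-0.5,"ry":0,"rz":0,"x":0,"y":0,"z":0,"jaw":1},{"rx":-0.5,"ry":0,"rz":0,"x":0,"y":0,"z":0,"jaw":1},{"rx":-0.5,"ry":0,"rz":0,"x":0,"y":0,"z":0,"jaw":1},{"rx":-0.5,"ry":0,"rz":0,"x":0,"y":0,"z":0,"jaw":1},{"rx":-0.5,"ry":0,"rz":0,"x":0,"y":0,"z":0,"jaw":1}]' 55 | grep force
python3 m.py 5 0.9 0
```

```text
force: [0.1, 0.2, -8.1]
finger_force: 55.0
t 6.35 pos [ 0.5052 -0.2505  0.0826] yaw 0.300 phi meas 0.90 cmd 0.90 deg | cone -0.030 rod -0.026 area 6168 | th meas -0.013 pred 0.007 w 0.06 force [ 0.1  0.2 -8.1]
  next v=0 mm/s: phi 0.39 deg (rx 0.51) -> th 0.000, w 0.02
```

```bash
python3 -m pendant '[{"rx":0.3,"ry":0,"rz":0,"x":0,"y":0,"z":0,"jaw":1},{"rx":0.3,"ry":0,"rz":0,"x":0,"y":0,"z":0,"jaw":1},{"rx":0.3,"ry":0,"rz":0,"x":0,"y":0,"z":0,"jaw":1},{"rx":0.3,"ry":0,"rz":0,"x":0,"y":0,"z":0,"jaw":1},{"rx":0.3,"ry":0,"rz":0,"x":0,"y":0,"z":0,"jaw":1}]' 55 | grep force
python3 m.py 5 0.6 0
```

```text
force: [-0.8, 0.8, -7.1]
finger_force: 55.0
t 6.90 pos [ 0.5052 -0.2506  0.0826] yaw 0.300 phi meas 0.60 cmd 0.60 deg | cone -0.019 rod -0.016 area 6119 | th meas -0.007 pred 0.012 w 0.06 force [-0.8  0.8 -7.1]
  next v=0 mm/s: phi 0.13 deg (rx 0.47) -> th 0.000, w 0.01
```

```bash
python3 -m pendant '[{"rx":0.4,"ry":0,"rz":0,"x":0,"y":0,"z":0,"jaw":1},{"rx":0.4,"ry":0,"rz":0,"x":0,"y":0,"z":0,"jaw":1},{"rx":0.4,"ry":0,"rz":0,"x":0,"y":0,"z":0,"jaw":1},{"rx":0.4,"ry":0,"rz":0,"x":0,"y":0,"z":0,"jaw":1},{"rx":0.4,"ry":0,"rz":0,"x":0,"y":0,"z":0,"jaw":1}]' 55 | grep force
python3 m.py 5 0.2 0
```

```text
force: [0.8, -0.4, -8.2]
finger_force: 55.0
t 7.45 pos [ 0.5052 -0.2505  0.0826] yaw 0.300 phi meas 0.20 cmd 0.20 deg | cone -0.021 rod -0.018 area 6110 | th meas -0.016 pred 0.004 w 0.02 force [ 0.8 -0.4 -8.2]
  next v=0 mm/s: phi 0.44 deg (rx -0.24) -> th -0.000, w 0.03
```

```bash
sed -i 's/\[.7\*e,.7\*e\*1.6,0,0\]/[.95*e,.95*e*1.6,0,0]/' m.py
python3 -m pendant '[{"rx":-0.5,"ry":0,"rz":0,"x":0,"y":0,"z":0,"jaw":1},{"rx":-0.5,"ry":0,"rz":0,"x":0,"y":0,"z":0,"jaw":1},{"rx":-0.5,"ry":0,"rz":0,"x":0,"y":0,"z":0,"jaw":1},{"rx":-0.5,"ry":0,"rz":0,"x":0,"y":0,"z":0,"jaw":1},{"rx":-0.5,"ry":0,"rz":0,"x":0,"y":0,"z":0,"jaw":1}]' 55 | grep force
python3 m.py 5 0.7 0
```

```text
force: [0.6, 0.7, -7.8]
finger_force: 55.0
t 8.00 pos [ 0.5052 -0.2505  0.0826] yaw 0.300 phi meas 0.70 cmd 0.70 deg | cone -0.016 rod -0.012 area 6174 | th meas -0.002 pred 0.015 w 0.07 force [ 0.6  0.7 -7.8]
  next v=0 mm/s: phi 0.12 deg (rx 0.58) -> th 0.000, w 0.01
```

```bash
python3 -m pendant '[{"rx":0.55,"ry":0,"rz":0,"x":0,"y":0,"z":0,"jaw":1},{"rx":0.55,"ry":0,"rz":0,"x":0,"y":0,"z":0,"jaw":1},{"rx":0.55,"ry":0,"rz":0,"x":0,"y":0,"z":0,"jaw":1},{"rx":0.55,"ry":0,"rz":0,"x":0,"y":0,"z":0,"jaw":1},{"rx":0.55,"ry":0,"rz":0,"x":0,"y":0,"z":0,"jaw":1}]' 55 | grep force
python3 m.py 5 0.15 0
python3 -m pendant '[{"rx":0.0,"ry":0,"rz":0,"x":0,"y":0,"z":0,"jaw":1},{"rx":0.0,"ry":0,"rz":0,"x":0,"y":0,"z":0,"jaw":1},{"rx":0.0,"ry":0,"rz":0,"x":0,"y":0,"z":0,"jaw":1},{"rx":0.0,"ry":0,"rz":0,"x":0,"y":0,"z":0,"jaw":1}]' 55 | grep force
python3 m.py 4 0.15 0
```

```text
force: [0.1, 0.1, -7.5]
finger_force: 55.0
t 8.55 pos [ 0.5053 -0.2505  0.0827] yaw 0.300 phi meas 0.15 cmd 0.15 deg | cone -0.013 rod -0.009 area 6090 | th meas -0.008 pred 0.002 w 0.01 force [ 0.1  0.1 -7.5]
  next v=0 mm/s: phi 0.35 deg (rx -0.20) -> th -0.000, w 0.02
force: [1.5, 0.0, -7.0]
finger_force: 55.0
t 9.00 pos [ 0.5052 -0.2505  0.0826] yaw 0.300 phi meas 0.15 cmd 0.15 deg | cone -0.017 rod -0.015 area 6103 | th meas -0.013 pred -0.011 w -0.01 force [ 1.5  0.  -7. ]
  next v=0 mm/s: phi 0.57 deg (rx -0.42) -> th -0.000, w 0.03
```

```bash
python3 -m pendant '[{"rx":-0.5,"ry":0,"rz":0,"x":0,"y":0,"z":0,"jaw":1},{"rx":-0.5,"ry":0,"rz":0,"x":0,"y":0,"z":0,"jaw":1},{"rx":-0.5,"ry":0,"rz":0,"x":0,"y":0,"z":0,"jaw":1},{"rx":-0.5,"ry":0,"rz":0,"x":0,"y":0,"z":0,"jaw":1},{"rx":-0.5,"ry":0,"rz":0,"x":0,"y":0,"z":0,"jaw":1}]' 55 | grep force
python3 m.py 5 0.65 0
python3 -m pendant '[{"rx":0.4,"ry":0,"rz":0,"x":0,"y":0,"z":0,"jaw":1},{"rx":0.4,"ry":0,"rz":0,"x":0,"y":0,"z":0,"jaw":1},{"rx":0.4,"ry":0,"rz":0,"x":0,"y":0,"z":0,"jaw":1},{"rx":0.4,"ry":0,"rz":0,"x":0,"y":0,"z":0,"jaw":1}]' 55 | grep force
python3 m.py 4 0.25 0
```

```text
force: [0.5, 0.5, -7.5]
finger_force: 55.0
t 9.55 pos [ 0.5052 -0.2505  0.0826] yaw 0.300 phi meas 0.65 cmd 0.65 deg | cone -0.015 rod -0.010 area 6176 | th meas -0.001 pred 0.005 w 0.05 force [ 0.5  0.5 -7.5]
  next v=0 mm/s: phi 0.11 deg (rx 0.54) -> th 0.000, w 0.01
force: [-0.0, 0.9, -7.6]
finger_force: 55.0
t 10.00 pos [ 0.5052 -0.2505  0.0827] yaw 0.300 phi meas 0.25 cmd 0.25 deg | cone -0.007 rod -0.004 area 6194 | th meas -0.001 pred 0.006 w 0.02 force [-0.   0.9 -7.6]
  next v=0 mm/s: phi 0.06 deg (rx 0.19) -> th 0.000, w 0.00
```

```bash
python3 -m pendant '[{"rx":0.1,"ry":0,"rz":0,"x":0,"y":0,"z":0,"jaw":1},{"rx":0.1,"ry":0,"rz":0,"x":0,"y":0,"z":0,"jaw":1},{"rx":0.1,"ry":0,"rz":0,"x":0,"y":0,"z":0,"jaw":1},{"rx":0.1,"ry":0,"rz":0,"x":0,"y":0,"z":0,"jaw":1},{"rx":0.1,"ry":0,"rz":0,"x":0,"y":0,"z":0,"jaw":1}]' 55 | grep force
python3 m.py 5 0.15 0
python3 -m pendant '[{"rx":0.0,"ry":0,"rz":0,"x":0,"y":0,"z":0,"jaw":1},{"rx":0.0,"ry":0,"rz":0,"x":0,"y":0,"z":0,"jaw":1},{"rx":0.0,"ry":0,"rz":0,"x":0,"y":0,"z":0,"jaw":1},{"rx":0.0,"ry":0,"rz":0,"x":0,"y":0,"z":0,"jaw":1}]' 55 | grep force
python3 m.py 4 0.15 0
```

```text
force: [0.5, -0.7, -6.7]
finger_force: 55.0
t 10.55 pos [ 0.5052 -0.2505  0.0826] yaw 0.300 phi meas 0.15 cmd 0.15 deg | cone -0.008 rod -0.004 area 6176 | th meas -0.003 pred 0.005 w 0.02 force [ 0.5 -0.7 -6.7]
  next v=0 mm/s: phi 0.13 deg (rx 0.02) -> th 0.000, w 0.01
force: [0.0, 0.1, -6.6]
finger_force: 55.0
t 11.00 pos [ 0.5052 -0.2505  0.0827] yaw 0.300 phi meas 0.15 cmd 0.15 deg | cone -0.012 rod -0.005 area 6114 | th meas -0.006 pred 0.000 w 0.01 force [ 0.   0.1 -6.6]
  next v=0 mm/s: phi 0.24 deg (rx -0.09) -> th 0.000, w 0.01
```

```bash
python3 -m pendant '[{"rx":-0.2,"ry":0,"rz":0,"x":0,"y":0,"z":0,"jaw":1},{"rx":-0.2,"ry":0,"rz":0,"x":0,"y":0,"z":0,"jaw":1},{"rx":-0.2,"ry":0,"rz":0,"x":0,"y":0,"z":0,"jaw":1},{"rx":-0.2,"ry":0,"rz":0,"x":0,"y":0,"z":0,"jaw":1},{"rx":-0.2,"ry":0,"rz":0,"x":0,"y":0,"z":0,"jaw":1}]' 55 | grep force
python3 m.py 5 0.35 0
python3 -m pendant '[{"rx":0.1,"ry":0,"rz":0,"x":0,"y":0,"z":0,"jaw":1},{"rx":0.1,"ry":0,"rz":0,"x":0,"y":0,"z":0,"jaw":1},{"rx":0.1,"ry":0,"rz":0,"x":0,"y":0,"z":0,"jaw":1},{"rx":0.1,"ry":0,"rz":0,"x":0,"y":0,"z":0,"jaw":1}]' 55 | grep force
python3 m.py 4 0.25 0
```

```text
force: [-0.3, -0.1, -7.9]
finger_force: 55.0
t 11.55 pos [ 0.5052 -0.2505  0.0826] yaw 0.300 phi meas 0.35 cmd 0.35 deg | cone -0.004 rod -0.002 area 6206 | th meas 0.003 pred 0.007 w 0.03 force [-0.3 -0.1 -7.9]
  next v=0 mm/s: phi -0.09 deg (rx 0.44) -> th 0.000, w -0.01
force: [-0.2, 0.4, -7.3]
finger_force: 55.0
t 12.00 pos [ 0.5052 -0.2505  0.0827] yaw 0.300 phi meas 0.25 cmd 0.25 deg | cone 0.003 rod 0.006 area 6140 | th meas 0.009 pred 0.016 w 0.04 force [-0.2  0.4 -7.3]
  next v=0 mm/s: phi -0.36 deg (rx 0.61) -> th 0.000, w -0.02
```

```bash
python3 -m pendant '[{"rx":0.5,"ry":0,"rz":0,"x":0,"y":0,"z":0,"jaw":1},{"rx":0.5,"ry":0,"rz":0,"x":0,"y":0,"z":0,"jaw":1},{"rx":0.5,"ry":0,"rz":0,"x":0,"y":0,"z":0,"jaw":1},{"rx":0.5,"ry":0,"rz":0,"x":0,"y":0,"z":0,"jaw":1},{"rx":0.5,"ry":0,"rz":0,"x":0,"y":0,"z":0,"jaw":1}]' 55 | grep force
python3 m.py 5 -0.25 0
python3 -m pendant '[{"rx":-0.3,"ry":0,"rz":0,"x":0,"y":0,"z":0,"jaw":1},{"rx":-0.3,"ry":0,"rz":0,"x":0,"y":0,"z":0,"jaw":1},{"rx":-0.3,"ry":0,"rz":0,"x":0,"y":0,"z":0,"jaw":1},{"rx":-0.3,"ry":0,"rz":0,"x":0,"y":0,"z":0,"jaw":1}]' 55 | grep force
python3 m.py 4 0.05 0
```

```text
force: [0.1, 0.0, -7.6]
finger_force: 55.0
t 12.55 pos [ 0.5052 -0.2505  0.0826] yaw 0.300 phi meas -0.25 cmd -0.25 deg | cone -0.004 rod 0.000 area 6150 | th meas -0.007 pred 0.007 w -0.00 force [ 0.1  0.  -7.6]
  next v=0 mm/s: phi 0.21 deg (rx -0.46) -> th -0.000, w 0.01
force: [-0.6, 0.4, -7.5]
finger_force: 55.0
t 13.00 pos [ 0.5053 -0.2506  0.0826] yaw 0.300 phi meas 0.05 cmd 0.05 deg | cone -0.017 rod -0.012 area 6105 | th meas -0.014 pred -0.009 w -0.01 force [-0.6  0.4 -7.5]
  next v=0 mm/s: phi 0.57 deg (rx -0.52) -> th -0.000, w 0.03
```

```bash
python3 - <<'E'
t=open("m.py").read()
i=t.index("    x=sim(x,[x[2]],[0 if"); 
t=t[:i]+'''    x=sim(x,[x[2]],[0],dt=.05)   # camera time: arm holds
    json.dump(dict(x=x.tolist()),open("st.json","w")); cv2.imwrite("pics/last.png",im[:,:,::-1])
    W=[(.505,-.2505,.30),(.492,-.23,.275),(.47,-.19,.235),(.45,-.145,.19),(.43,-.10,.145),(.415,-.055,.10),(.40,-.01,.055),(.39,.035,.01),(.385,.08,-.03),(.385,.125,-.07),(.387,.17,-.11),(.39,.21,-.125),(.393,.231,-.125),(.420,.2273,-.125),(.447,.2238,-.125),(.475,.2204,-.125),(.502,.217,-.125)]
    ks=[int(q) for q in sys.argv[4].split(",")] if len(sys.argv)>4 else []
    T=R.from_rotvec(s["ee_rot"]).as_matrix(); yaw=np.arctan2(S[1,0],S[0,0])
    for k in [None]+ks:
        d=np.zeros(3) if k is None else T.T@(np.array([W[k][0],W[k][1],.0826])-s["tool_pos"]); v=d[1]/.5
        def f(p):
            y=sim(x,[p]*5,[v]*5,clamp=False); y=sim(y,[p],[0],dt=.05,clamp=False); return sim(y,[0]*8,[v]*8,clamp=False)[0]
        f0,f1=f(0),f(.01); p=np.clip(-f0/(f1-f0)*.01,-.28,.28); y=sim(x,[p]*5,[v]*5)
        print("  k",k,"shift x %.4f y %.4f z %.4f rz %.2f"%(*d,0 if k is None else -np.degrees(W[k][2]-yaw)),"v %.0f: phi %.2f (rx %.2f) -> th %.3f w %.2f"%(v*1e3,np.degrees(p),-np.degrees(p-x[2]),y[0],y[1]))
'''
open("m.py","w").write(t)
E
python3 -m pendant '[{"rx":-0.5,"ry":0,"rz":0,"x":0,"y":0,"z":0,"jaw":1},{"rx":-0.5,"ry":0,"rz":0,"x":0,"y":0,"z":0,"jaw":1},{"rx":-0.5,"ry":0,"rz":0,"x":0,"y":0,"z":0,"jaw":1},{"rx":-0.5,"ry":0,"rz":0,"x":0,"y":0,"z":0,"jaw":1},{"rx":-0.5,"ry":0,"rz":0,"x":0,"y":0,"z":0,"jaw":1}]' 55 | grep force
python3 m.py 5 0.55 0 1,2
```

```text
force: [0.7, 0.3, -7.0]
finger_force: 55.0
t 13.55 pos [ 0.5052 -0.2505  0.0826] yaw 0.300 phi meas 0.55 cmd 0.55 deg | cone -0.015 rod -0.012 area 6151 | th meas -0.004 pred -0.001 w 0.03 force [ 0.7  0.3 -7. ]
  k None shift x 0.0000 y 0.0000 z 0.0000 rz 0.00 v 0: phi 0.24 (rx 0.31) -> th 0.001 w 0.01
  k 1 shift x 0.0065 y 0.0235 z 0.0002 rz 1.45 v 47: phi -0.52 (rx 1.07) -> th 0.001 w -0.03
  k 2 shift x 0.0157 y 0.0682 z 0.0007 rz 3.75 v 136: phi -1.97 (rx 2.52) -> th 0.000 w -0.11
```

```bash
python3 -m pendant '[{"rx":1.1,"ry":0,"rz":0.3,"x":0.0013,"y":0.0047,"z":0,"jaw":1},{"rx":1.1,"ry":0,"rz":0.6,"x":0.0026,"y":0.0094,"z":0,"jaw":1},{"rx":1.1,"ry":0,"rz":0.9,"x":0.0039,"y":0.0141,"z":0,"jaw":1},{"rx":1.1,"ry":0,"rz":1.2,"x":0.0052,"y":0.0188,"z":0,"jaw":1},{"rx":1.1,"ry":0,"rz":1.5,"x":0.0065,"y":0.0235,"z":0,"jaw":1}]' 55 | grep force
python3 m.py 5 -0.55 47 2
```

```text
force: [0.3, -0.4, -7.3]
finger_force: 55.0
t 14.10 pos [ 0.4918 -0.2295  0.083 ] yaw 0.274 phi meas -0.56 cmd -0.55 deg | cone -0.009 rod -0.006 area 6083 | th meas -0.017 pred -0.001 w -0.03 force [ 0.3 -0.4 -7.3]
  k None shift x 0.0000 y 0.0000 z 0.0000 rz 0.00 v 0: phi 1.56 (rx -2.11) -> th 0.005 w 0.10
  k 2 shift x 0.0103 y 0.0440 z -0.0001 rz 2.23 v 88: phi 0.13 (rx -0.68) -> th 0.004 w 0.02
```

```bash
python3 -m pendant '[{"rx":-0.8,"ry":0,"rz":0.45,"x":0.002,"y":0.0088,"z":0,"jaw":1},{"rx":-0.8,"ry":0,"rz":0.9,"x":0.004,"y":0.0176,"z":0,"jaw":1},{"rx":-0.8,"ry":0,"rz":1.35,"x":0.006,"y":0.0264,"z":0,"jaw":1},{"rx":-0.8,"ry":0,"rz":1.8,"x":0.008,"y":0.0352,"z":0,"jaw":1},{"rx":-0.8,"ry":0,"rz":2.25,"x":0.01,"y":0.044,"z":0,"jaw":1}]' 55 | grep force
python3 m.py 5 0.25 88 3
```

```text
force: [-0.5, -0.5, -7.3]
finger_force: 55.0
t 14.65 pos [ 0.4701 -0.1896  0.0825] yaw 0.234 phi meas 0.25 cmd 0.25 deg | cone 0.000 rod 0.007 area 6082 | th meas 0.008 pred 0.012 w 0.04 force [-0.5 -0.5 -7.3]
  k None shift x 0.0000 y 0.0000 z 0.0000 rz 0.00 v 0: phi 1.35 (rx -1.10) -> th 0.004 w 0.08
  k 3 shift x 0.0092 y 0.0480 z 0.0001 rz 2.54 v 96: phi -0.21 (rx 0.46) -> th 0.004 w -0.00
```

```bash
python3 -m pendant '[{"rx":0.4,"ry":0,"rz":0.5,"x":0.0018,"y":0.0096,"z":0,"jaw":1},{"rx":0.4,"ry":0,"rz":1,"x":0.0036,"y":0.0192,"z":0,"jaw":1},{"rx":0.4,"ry":0,"rz":1.5,"x":0.0054,"y":0.0288,"z":0,"jaw":1},{"rx":0.4,"ry":0,"rz":2,"x":0.0072,"y":0.0384,"z":0,"jaw":1},{"rx":0.4,"ry":0,"rz":2.5,"x":0.009,"y":0.048,"z":0,"jaw":1}]' 55 | grep force
python3 m.py 5 -0.15 96 4
```

```text
force: [-0.6, -0.1, -7.0]
finger_force: 55.0
t 15.20 pos [ 0.4503 -0.1449  0.0827] yaw 0.191 phi meas -0.15 cmd -0.15 deg | cone 0.003 rod 0.009 area 6004 | th meas 0.004 pred 0.007 w 0.00 force [-0.6 -0.1 -7. ]
  k None shift x 0.0000 y 0.0000 z 0.0000 rz 0.00 v 0: phi 1.64 (rx -1.79) -> th 0.005 w 0.10
  k 4 shift x 0.0114 y 0.0480 z -0.0000 rz 2.62 v 96: phi 0.08 (rx -0.23) -> th 0.005 w 0.01
```

```bash
python3 -m pendant '[{"rx":-0.1,"ry":0,"rz":0.5,"x":0.0022,"y":0.0096,"z":0,"jaw":1},{"rx":-0.1,"ry":0,"rz":1,"x":0.0044,"y":0.0192,"z":0,"jaw":1},{"rx":-0.1,"ry":0,"rz":1.5,"x":0.0067,"y":0.0288,"z":0,"jaw":1},{"rx":-0.1,"ry":0,"rz":2,"x":0.009,"y":0.0384,"z":0,"jaw":1},{"rx":-0.1,"ry":0,"rz":2.6,"x":0.0112,"y":0.048,"z":0,"jaw":1}]' 55 | grep force
python3 m.py 5 -0.05 96 5
```

```text
force: [-0.1, 0.1, -7.9]
finger_force: 55.0
t 15.75 pos [ 0.4301 -0.1     0.0825] yaw 0.145 phi meas -0.05 cmd -0.05 deg | cone -0.012 rod 0.000 area 5708 | th meas -0.007 pred -0.003 w -0.01 force [-0.1  0.1 -7.9]
  k None shift x 0.0000 y 0.0000 z 0.0000 rz 0.00 v 0: phi 2.13 (rx -2.18) -> th 0.006 w 0.13
  k 5 shift x 0.0084 y 0.0467 z -0.0001 rz 2.59 v 93: phi 0.61 (rx -0.66) -> th 0.006 w 0.05
```

```bash
python3 -m pendant '[{"rx":-0.4,"ry":0,"rz":0.5,"x":0.0017,"y":0.0094,"z":0,"jaw":1},{"rx":-0.4,"ry":0,"rz":1,"x":0.0034,"y":0.0188,"z":0,"jaw":1},{"rx":-0.4,"ry":0,"rz":1.5,"x":0.005,"y":0.0282,"z":0,"jaw":1},{"rx":-0.4,"ry":0,"rz":2,"x":0.0067,"y":0.0376,"z":0,"jaw":1},{"rx":-0.4,"ry":0,"rz":2.6,"x":0.0084,"y":0.047,"z":0,"jaw":1}]' 55 | grep force
python3 m.py 5 0.35 94 6
python3 -c "
from h import *
im=cv2.imread('pics/last.png');o,S=stand(state());r=rect(get_calibration('scene'),im,o,S)
cv2.imwrite('pics/rr.png',cv2.resize(r,(560,597)))"
```

```text
force: [0.2, 0.5, -7.0]
finger_force: 55.0
t 16.30 pos [ 0.4151 -0.0547  0.0825] yaw 0.100 phi meas 0.35 cmd 0.35 deg | cone -0.017 rod 0.000 area 5619 | th meas -0.002 pred -0.009 w 0.01 force [ 0.2  0.5 -7. ]
  k None shift x 0.0000 y 0.0000 z 0.0000 rz 0.00 v 0: phi 1.96 (rx -1.61) -> th 0.006 w 0.12
  k 6 shift x 0.0105 y 0.0460 z 0.0002 rz 2.57 v 92: phi 0.47 (rx -0.12) -> th 0.006 w 0.04
```

View pics/rr.png

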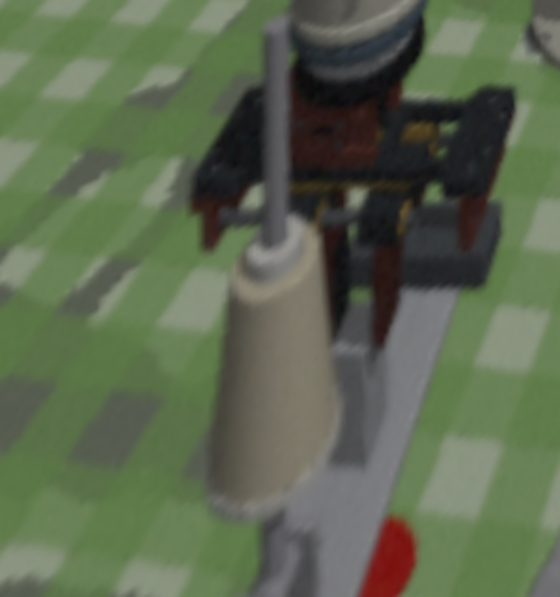

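```bash
sed -i 's/(r_-b>9)&(r_-b<45)&(r_-g>-1)&(r_-g<16)&(r_>75)/(r_-b>6)\&(r_-b<45)\&(r_-g>-4)\&(r_-g<14)\&(r_>50)/; s/int(c-16),int(c+17)/int(c-10),int(c+11)/' m.py
python3 - <<'E'
from m import *
im=cv2.imread("pics/last.png")[:,:,::-1];o,S=stand(state());c=get_calibration("scene");print(meas(c,im,o,S))
r=rect(c,im,o,S).astype(int)
for y in(40,70,150,198,225): print(y,[(q,)+tuple(r[y,q].tolist()) for q in (range(134,164,3) if y<100 else list(range(114,126,3))+list(range(172,188,3)))])
x=np.array(json.load(open("st.json"))["x"]);x[0]+=.012;x[1]+=.02;json.dump(dict(x=x.tolist()),open("st.json","w"))
v=.092
def f(p):
    y=sim(x,[p]*5,[v]*5,clamp=False); y=sim(y,[p],[0],dt=.05,clamp=False); return sim(y,[0]*8,[v]*8,clamp=False)[0]
f0,f1=f(0),f(.01);print(x,np.degrees(-f0/(f1-f0)*.01))
E
```

```text
(np.float64(0.006269571937203168), np.float64(0.003703686768755277), np.int32(6316))
40 [(134, 85, 100, 75), (137, 83, 99, 72), (140, 76, 86, 68), (143, 67, 69, 66), (146, 81, 81, 83), (149, 90, 90, 93), (152, 87, 84, 86), (155, 56, 48, 48), (158, 24, 18, 19), (161, 14, 12, 13)]
70 [(134, 19, 21, 23), (137, 16, 18, 21), (140, 39, 37, 41), (143, 65, 63, 66), (146, 81, 81, 83), (149, 91, 91, 93), (152, 84, 83, 85), (155, 58, 49, 49), (158, 42, 28, 25), (161, 41, 25, 26)]
150 [(114, 138, 148, 127), (117, 137, 146, 125), (120, 136, 145, 125), (123, 122, 125, 108), (172, 97, 92, 80), (175, 56, 47, 39), (178, 30, 25, 24), (181, 17, 17, 19), (184, 18, 21, 20), (187, 26, 27, 28)]
198 [(114, 93, 120, 72), (117, 80, 95, 64), (120, 71, 72, 60), (123, 74, 71, 63), (172, 121, 116, 101), (175, 114, 110, 95), (178, 98, 95, 87), (181, 81, 81, 78), (184, 76, 78, 79), (187, 77, 78, 79)]
225 [(114, 76, 84, 63), (117, 69, 67, 58), (120, 74, 71, 61), (123, 79, 77, 66), (172, 123, 118, 103), (175, 120, 115, 100), (178, 122, 118, 107), (181, 115, 114, 108), (184, 86, 87, 87), (187, 77, 78, 79)]
[-0.00334307 -0.450481    0.00610865  0.        ] -0.021196266154238284
```

```bash
sed -i 's/(r_\[y,cols\]>80)/(r_[y,cols]>60)/' m.py
python3 -m pendant '[{"rx":0.35,"ry":0,"rz":0.5,"x":0.002,"y":0.0092,"z":0,"jaw":1},{"rx":0.35,"ry":0,"rz":1,"x":0.004,"y":0.0184,"z":0,"jaw":1},{"rx":0.35,"ry":0,"rz":1.5,"x":0.006,"y":0.0276,"z":0,"jaw":1},{"rx":0.35,"ry":0,"rz":2,"x":0.008,"y":0.0368,"z":0,"jaw":1},{"rx":0.35,"ry":0,"rz":2.6,"x":0.0104,"y":0.046,"z":0,"jaw":1}]' 55 | grep force
python3 m.py 5 0 92 7
```

```text
force: [0.1, -0.6, -8.3]
finger_force: 55.0
t 16.85 pos [ 0.4001 -0.0101  0.0828] yaw 0.055 phi meas 0.00 cmd -0.00 deg | cone -0.004 rod -0.002 area 6185 | th meas -0.003 pred 0.005 w 0.01 force [ 0.1 -0.6 -8.3]
  k None shift x 0.0000 y 0.0000 z 0.0000 rz 0.00 v 0: phi 1.86 (rx -1.86) -> th 0.006 w 0.12
  k 7 shift x 0.0077 y 0.0455 z 0.0002 rz 2.55 v 91: phi 0.38 (rx -0.38) -> th 0.005 w 0.03
```

```bash
python3 -m pendant '[{"rx":-0.35,"ry":0,"rz":0.5,"x":0.0015,"y":0.0091,"z":0,"jaw":1},{"rx":-0.35,"ry":0,"rz":1,"x":0.003,"y":0.0182,"z":0,"jaw":1},{"rx":-0.35,"ry":0,"rz":1.5,"x":0.0045,"y":0.0273,"z":0,"jaw":1},{"rx":-0.35,"ry":0,"rz":2,"x":0.006,"y":0.0364,"z":0,"jaw":1},{"rx":-0.35,"ry":0,"rz":2.5,"x":0.0076,"y":0.0455,"z":0,"jaw":1}]' 55 | grep force
python3 m.py 5 0.35 91 8
```

```text
force: [-0.4, -0.4, -7.4]
finger_force: 55.0
t 17.40 pos [0.3902 0.0348 0.0828] yaw 0.011 phi meas 0.37 cmd 0.35 deg | cone 0.000 rod 0.000 area 6190 | th meas 0.006 pred 0.003 w 0.03 force [-0.4 -0.4 -7.4]
  k None shift x 0.0000 y 0.0000 z 0.0000 rz 0.00 v 0: phi 1.51 (rx -1.16) -> th 0.005 w 0.09
  k 8 shift x 0.0047 y 0.0453 z 0.0004 rz 2.33 v 91: phi 0.04 (rx 0.31) -> th 0.004 w 0.01
```

```bash
python3 -m pendant '[{"rx":0.3,"ry":0,"rz":0.5,"x":0.001,"y":0.009,"z":0,"jaw":1},{"rx":0.3,"ry":0,"rz":0.9,"x":0.002,"y":0.018,"z":0,"jaw":1},{"rx":0.3,"ry":0,"rz":1.4,"x":0.003,"y":0.027,"z":0,"jaw":1},{"rx":0.3,"ry":0,"rz":1.9,"x":0.004,"y":0.036,"z":0,"jaw":1},{"rx":0.3,"ry":0,"rz":2.3,"x":0.0047,"y":0.045,"z":0,"jaw":1}]' 55 | grep force
python3 m.py 5 0.05 90 9
```

```text
force: [0.6, -0.1, -8.7]
finger_force: 55.0
t 17.95 pos [0.385  0.0795 0.0831] yaw -0.029 phi meas 0.06 cmd 0.05 deg | cone 0.000 rod 0.000 area 6044 | th meas 0.001 pred 0.004 w 0.01 force [ 0.6 -0.1 -8.7]
  k None shift x 0.0000 y 0.0000 z 0.0000 rz 0.00 v 0: phi 1.68 (rx -1.63) -> th 0.005 w 0.10
  k 9 shift x 0.0014 y 0.0455 z 0.0005 rz 2.34 v 91: phi 0.20 (rx -0.15) -> th 0.005 w 0.02
```

```bash
python3 -m pendant '[{"rx":-0.15,"ry":0,"rz":0.5,"x":0.0003,"y":0.009,"z":0,"jaw":1},{"rx":-0.15,"ry":0,"rz":0.9,"x":0.0006,"y":0.018,"z":0,"jaw":1},{"rx":-0.15,"ry":0,"rz":1.4,"x":0.0009,"y":0.027,"z":0,"jaw":1},{"rx":-0.15,"ry":0,"rz":1.9,"x":0.0012,"y":0.036,"z":0,"jaw":1},{"rx":-0.15,"ry":0,"rz":2.3,"x":0.0015,"y":0.0455,"z":0,"jaw":1}]' 55 | grep force
python3 m.py 5 0.2 91 10
```

```text
force: [0.0, -0.2, -7.6]
finger_force: 55.0
t 18.50 pos [0.3849 0.1253 0.0831] yaw -0.070 phi meas 0.20 cmd 0.20 deg | cone 0.004 rod -0.002 area 5235 | th meas 0.005 pred 0.005 w 0.02 force [ 0.  -0.2 -7.6]
  k None shift x 0.0000 y 0.0000 z 0.0000 rz 0.00 v 0: phi 1.56 (rx -1.36) -> th 0.005 w 0.10
  k 10 shift x 0.0010 y 0.0447 z 0.0006 rz 2.32 v 89: phi 0.11 (rx 0.09) -> th 0.004 w 0.01
```

```bash
python3 -m pendant '[{"rx":-0.2,"ry":0,"rz":0.4,"x":0.0002,"y":0.007,"z":0.0001,"jaw":1},{"rx":-0.2,"ry":0,"rz":0.8,"x":0.0003,"y":0.014,"z":0.0002,"jaw":1},{"rx":-0.2,"ry":0,"rz":1.2,"x":0.0005,"y":0.021,"z":0.0003,"jaw":1},{"rx":-0.2,"ry":0,"rz":1.6,"x":0.0007,"y":0.028,"z":0.0004,"jaw":1},{"rx":-0.2,"ry":0,"rz":2.0,"x":0.0009,"y":0.035,"z":0.0005,"jaw":1}]' 55 | grep force
python3 m.py 5 0.4 70 11
python3 -c "
from h import *
im=cv2.imread('pics/last.png');o,S=stand(state());r=rect(get_calibration('scene'),im,o,S)
q=np.zeros((480,800,3),np.uint8);q[:,:450]=cv2.resize(r,(450,480));t=camera('top')[:,:,::-1];q[:400,450:]=cv2.resize(t[120:320,90:265],(350,400));cv2.imwrite('pics/rr2.png',q);cv2.imwrite('pics/t2.png',t)"
```

```text
force: [0.8, 0.3, -8.1]
finger_force: 55.0
t 19.05 pos [0.3864 0.1602 0.0827] yaw -0.104 phi meas 0.40 cmd 0.40 deg | cone -0.152 rod -0.148 area 2879 | th meas -0.143 pred 0.003 w 0.03 force [ 0.8  0.3 -8.1]
  k None shift x 0.0000 y 0.0000 z 0.0000 rz 0.00 v 0: phi 7.40 (rx -7.00) -> th 0.141 w 0.67
  k 11 shift x 0.0016 y 0.0499 z 0.0004 rz 1.18 v 100: phi 5.79 (rx -5.39) -> th 0.022 w 0.37
```

View pics/rr2.png

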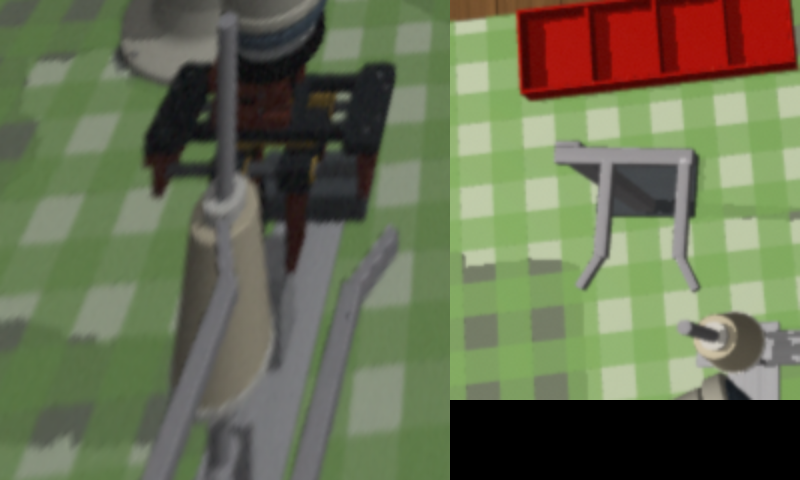

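```bash
python3 - <<'E'
t=open("m.py").read()
t=t.replace("def meas(cal,im,o,S):","def meas(cal,im,o,S,pr=None):").replace("    ch=r.max(2)","    a0=a\n    if pr is not None: a=pr\n    ch=r.max(2)").replace("    return a,(np","    return a0,(np")
t=t.replace("meas(get_calibration(\"scene\"),im,o,S)\n","meas(get_calibration('scene'),im,o,S,x[0]-phi)\n").replace("rel=a if np.isnan(b) or abs(a-b)>.06 else .5*(a+b)","rel=b").replace("if 6<len(g_)<22","if 4<len(g_)<18")
open("m.py","w").write(t)
E
python3 - <<'E'
from m import *
x=sim(np.array([.001,.01,np.radians(.4),.07]),[np.radians(.4)],[0]);json.dump(dict(x=x.tolist()),open("st.json","w"));print(x)
im=cv2.imread("pics/last.png")[:,:,::-1];o,S=stand(state());c=get_calibration("scene")
for pr in(-.02,0,.02):print(meas(c,im,o,S,pr))
for v in(0,.05,.07,.09):
  def f(p):
    y=sim(x,[p]*5,[v]*5,clamp=False); y=sim(y,[p],[0],dt=.05,clamp=False); return sim(y,[0]*8,[v]*8,clamp=False)[0]
  f0,f1=f(0),f(.01);print(v,np.degrees(-f0/(f1-f0)*.01))
E
```

```text
[-0.01453174 -0.26789035  0.00698132  0.        ]
(np.float64(-0.15049283143011463), np.float64(-0.00993011180273089), np.int32(2877))
(np.float64(-0.15049283143011463), np.float64(-0.01024623141412548), np.int32(2877))
(np.float64(-0.15049283143011463), np.float64(-0.004293551228134374), np.int32(2877))
0 1.4108368967475982
0.05 0.5995848842173761
0.07 0.2750840792052874
0.09 -0.049416725806801086
```

```bash
python3 -m pendant '[{"rx":0,"ry":0,"rz":0.3,"x":0,"y":0.006,"z":0.0,"jaw":1},{"rx":0,"ry":0,"rz":0.6,"x":0,"y":0.012,"z":0,"jaw":1},{"rx":0,"ry":0,"rz":0.9,"x":0,"y":0.018,"z":0,"jaw":1},{"rx":0,"ry":0,"rz":1.2,"x":0,"y":0.024,"z":0,"jaw":1},{"rx":0,"ry":0,"rz":1.2,"x":0,"y":0.03,"z":0,"jaw":1}]' 55 | grep force
python3 m.py 5 0.4 60 11,12
```

```text
force: [-0.0, 0.1, -7.7]
finger_force: 55.0
t 19.65 pos [0.3895 0.1901 0.0829] yaw -0.125 phi meas 0.40 cmd 0.40 deg | cone -0.030 rod -0.016 area 5454 | th meas -0.009 pred 0.002 w 0.03 force [-0.   0.1 -7.7]
  k None shift x 0.0000 y 0.0000 z 0.0000 rz 0.00 v 0: phi 1.57 (rx -1.17) -> th 0.005 w 0.10
  k 11 shift x 0.0020 y 0.0198 z 0.0004 rz 0.01 v 40: phi 0.93 (rx -0.53) -> th 0.005 w 0.06
  k 12 shift x 0.0016 y 0.0410 z 0.0006 rz 0.01 v 82: phi 0.24 (rx 0.16) -> th 0.005 w 0.02
```

```bash
python3 -m pendant '[{"rx":-0.35,"ry":0,"rz":0,"x":0,"y":0.0054,"z":0.0,"jaw":1},{"rx":-0.35,"ry":0,"rz":0,"x":0,"y":0.0108,"z":0,"jaw":1},{"rx":-0.35,"ry":0,"rz":0,"x":0.001,"y":0.0162,"z":0,"jaw":1},{"rx":-0.35,"ry":0,"rz":0,"x":0.001,"y":0.0216,"z":0,"jaw":1},{"rx":-0.35,"ry":0,"rz":0,"x":0.001,"y":0.027,"z":0,"jaw":1}]' 55 | grep force
python3 m.py 5 0.75 54 12,13
```

```text
force: [0.1, 0.3, -7.8]
finger_force: 55.0
t 20.20 pos [0.3919 0.2169 0.0831] yaw -0.125 phi meas 0.75 cmd 0.75 deg | cone -0.003 rod -0.006 area 5088 | th meas 0.007 pred 0.008 w 0.06 force [ 0.1  0.3 -7.8]
  k None shift x 0.0000 y 0.0000 z 0.0000 rz 0.00 v 0: phi 0.83 (rx -0.08) -> th 0.003 w 0.05
  k 12 shift x 0.0006 y 0.0141 z 0.0007 rz 0.02 v 28: phi 0.37 (rx 0.38) -> th 0.002 w 0.03
  k 13 shift x -0.0266 y 0.0138 z 0.0007 rz 0.02 v 28: phi 0.38 (rx 0.37) -> th 0.002 w 0.03
```

```bash
python3 -m pendant '[{"rx":0.35,"ry":0,"rz":0,"x":-0.005,"y":0.0028,"z":0.0,"jaw":1},{"rx":0.35,"ry":0,"rz":0,"x":-0.01,"y":0.0056,"z":0,"jaw":1},{"rx":0.35,"ry":0,"rz":0,"x":-0.016,"y":0.0084,"z":0,"jaw":1},{"rx":0.35,"ry":0,"rz":0,"x":-0.021,"y":0.0112,"z":0,"jaw":1},{"rx":0.35,"ry":0,"rz":0,"x":-0.0266,"y":0.0138,"z":0,"jaw":1}]' 55 | grep force
python3 m.py 5 0.4 28 14
```

```text
force: [-0.1, -0.4, -7.6]
finger_force: 55.0
t 20.75 pos [0.4205 0.2269 0.0831] yaw -0.125 phi meas 0.39 cmd 0.40 deg | cone 0.066 rod -0.007 area 3871 | th meas -0.001 pred 0.004 w 0.03 force [-0.1 -0.4 -7.6]
  k None shift x 0.0000 y 0.0000 z 0.0000 rz 0.00 v 0: phi 0.61 (rx -0.21) -> th 0.002 w 0.04
  k 14 shift x -0.0267 y 0.0002 z 0.0005 rz 0.01 v 0: phi 0.60 (rx -0.20) -> th 0.002 w 0.04
```

```bash
python3 -m pendant '[{"rx":-0.15,"ry":0,"rz":0,"x":-0.004,"y":0,"z":0.0,"jaw":1},{"rx":-0.15,"ry":0,"rz":0,"x":-0.009,"y":0,"z":0,"jaw":1},{"rx":-0.15,"ry":0,"rz":0,"x":-0.015,"y":0,"z":0,"jaw":1},{"rx":-0.15,"ry":0,"rz":0,"x":-0.021,"y":0,"z":0,"jaw":1},{"rx":-0.15,"ry":0,"rz":0,"x":-0.0267,"y":0,"z":0,"jaw":1}]' 55 | grep force
python3 m.py 5 0.55 0 15
python3 -c "
from h import *
t=camera('top')[:,:,::-1];im=cv2.imread('pics/last.png');o,S=stand(state());r=rect(get_calibration('scene'),im,o,S)
q=np.zeros((480,800,3),np.uint8);q[:,:450]=cv2.resize(r,(450,480));q[:400,450:]=cv2.resize(t[170:300,120:234],(350,400));cv2.imwrite('pics/rr3.png',q);cv2.imwrite('pics/t3.png',t)"
```

```text
force: [-0.6, -0.4, -8.4]
finger_force: 55.0
t 21.30 pos [0.447  0.2233 0.0832] yaw -0.125 phi meas 0.54 cmd 0.55 deg | cone 0.060 rod -0.009 area 3792 | th meas 0.000 pred -0.002 w 0.03 force [-0.6 -0.4 -8.4]
  k None shift x 0.0000 y 0.0000 z 0.0000 rz 0.00 v 0: phi 0.07 (rx 0.48) -> th 0.000 w 0.00
  k 15 shift x -0.0281 y 0.0006 z 0.0006 rz 0.01 v 1: phi 0.05 (rx 0.50) -> th 0.000 w 0.00
```

View pics/rr3.png

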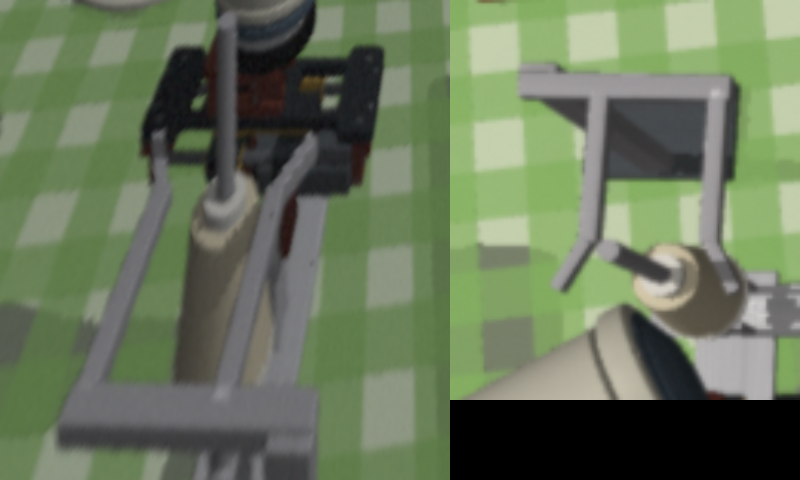

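```bash
python3 -m pendant '[{"rx":0.35,"ry":0,"rz":0,"x":-0.005,"y":0.0004,"z":0.0,"jaw":1},{"rx":0.35,"ry":0,"rz":0,"x":-0.011,"y":0.0008,"z":0,"jaw":1},{"rx":0.35,"ry":0,"rz":0,"x":-0.017,"y":0.0012,"z":0,"jaw":1},{"rx":0.35,"ry":0,"rz":0,"x":-0.023,"y":0.0016,"z":0,"jaw":1},{"rx":0.35,"ry":0,"rz":0,"x":-0.028,"y":0.002,"z":0,"jaw":1}]' 55 | grep force
python3 m.py 5 0.2 4 16
```

```text
force: [-0.4, 0.4, -6.9]
finger_force: 55.0
t 21.90 pos [0.475  0.222  0.0831] yaw -0.125 phi meas 0.19 cmd 0.20 deg | cone 0.067 rod 0.009 area 2721 | th meas 0.012 pred 0.012 w 0.03 force [-0.4  0.4 -6.9]
  k None shift x 0.0000 y 0.0000 z 0.0000 rz 0.00 v 0: phi -0.44 (rx 0.64) -> th -0.001 w -0.03
  k 16 shift x -0.0274 y -0.0016 z 0.0005 rz 0.02 v -3: phi -0.39 (rx 0.59) -> th -0.001 w -0.02
```

```bash
python3 -m pendant '[{"rx":0.6,"ry":0,"rz":0,"x":-0.006,"y":0,"z":0.002,"jaw":1},{"rx":0.6,"ry":0,"rz":0,"x":-0.012,"y":0,"z":0.004,"jaw":1},{"rx":0.6,"ry":0,"rz":0,"x":-0.018,"y":0,"z":0.008,"jaw":1},{"rx":0.6,"ry":0,"rz":0,"x":-0.023,"y":0,"z":0.012,"jaw":1},{"rx":0.6,"ry":0,"rz":0,"x":-0.027,"y":0,"z":0.015,"jaw":1}]' 55 | grep force
python3 m.py 5 -0.4 0 16
```

```text
force: [-0.2, -0.3, -7.3]
finger_force: 55.0
t 22.45 pos [0.5015 0.2185 0.0674] yaw -0.125 phi meas -0.43 cmd -0.40 deg | cone 0.011 rod 0.003 area 2686 | th meas -0.005 pred 0.001 w -0.02 force [-0.2 -0.3 -7.3]
  k None shift x 0.0000 y 0.0000 z 0.0000 rz 0.00 v 0: phi 0.13 (rx -0.53) -> th 0.000 w 0.01
  k 16 shift x -0.0007 y -0.0015 z -0.0152 rz 0.01 v -3: phi 0.18 (rx -0.58) -> th 0.000 w 0.01
```

```bash
python3 -m pendant '[{"rx":-0.5,"ry":0,"rz":0,"x":0,"y":0,"z":0.005,"jaw":1},{"rx":-0.5,"ry":0,"rz":0,"x":0,"y":0,"z":0.011,"jaw":1},{"rx":-0.5,"ry":0,"rz":0,"x":0,"y":0,"z":0.017,"jaw":1},{"rx":-0.5,"ry":0,"rz":0,"x":0,"y":0,"z":0.021,"jaw":1},{"rx":-0.4,"ry":0,"rz":0,"x":0,"y":0,"z":0.0225,"jaw":1}]' 55 | grep force
python3 m.py 5 0.1,0.1,0.1,0.1,0 0
python3 -m pendant '[{"rx":0,"ry":0,"rz":0,"x":0,"y":0,"z":0.0005,"jaw":1},{"rx":0,"ry":0,"rz":0,"x":0,"y":0,"z":0.001,"jaw":1},{"rx":0,"ry":0,"rz":0,"x":0,"y":0,"z":0.0015,"jaw":1},{"rx":0,"ry":0,"rz":0,"x":0,"y":0,"z":0.002,"jaw":1}]' 55
python3 -c "
from h import *
s=state();print(s['tool_pos'],s['force'],np.degrees(R.from_matrix(stand(s)[1]).as_euler('ZYX')))"
```

```text
force: [-0.5, 0.5, -7.2]
finger_force: 55.0
t 23.00 pos [0.5007 0.2184 0.0448] yaw -0.125 phi meas -0.04 cmd 0.00 deg | cone 0.004 rod -0.002 area 3919 | th meas -0.003 pred -0.002 w -0.01 force [-0.5  0.5 -7.2]
  k None shift x 0.0000 y 0.0000 z 0.0000 rz 0.00 v 0: phi 0.14 (rx -0.14) -> th 0.000 w 0.01
time_s: 23.45
tool_pos: [0.5013, 0.2186, 0.0439]
ee_rot: [-0.196, -3.135, -0.0]
force: [-0.2, 0.1, -7.5]
gripper_width: 0.023
finger_force: 55.0
[0.50129489 0.21860768 0.04385216] [-0.18287253  0.05692964 -7.48859538] [-7.13806057e+00  3.28063887e-02  5.83663496e-03]
```

```bash
python3 -m pendant '[{"rx":0,"ry":0,"rz":0,"x":0,"y":0,"z":0.0005,"jaw":1},{"rx":0,"ry":0,"rz":0,"x":0,"y":0,"z":0.001,"jaw":1},{"rx":0,"ry":0,"rz":0,"x":0,"y":0,"z":0.001,"jaw":1}]' 55 | grep -E "pos|^force"
python3 m.py 0 0 0 16
```

```text
tool_pos: [0.5013, 0.2186, 0.0431]
force: [-0.5, -0.6, -4.7]
t 23.75 pos [0.5013 0.2186 0.0431] yaw -0.125 phi meas 0.01 cmd 0.00 deg | cone -0.009 rod -0.014 area 4027 | th meas -0.014 pred -0.003 w -0.01 force [-0.5 -0.6 -4.7]
  k None shift x 0.0000 y 0.0000 z 0.0000 rz 0.00 v 0: phi 0.60 (rx -0.60) -> th 0.002 w 0.04
  k 16 shift x -0.0009 y -0.0015 z -0.0395 rz 0.02 v -3: phi 0.65 (rx -0.65) -> th 0.002 w 0.04
```

```bash
python3 -m pendant '[{"rx":0,"ry":0,"rz":0,"x":0,"y":0,"z":0.0004,"jaw":1},{"rx":0,"ry":0,"rz":0,"x":0,"y":0,"z":0.0004,"jaw":0.7},{"rx":0,"ry":0,"rz":0,"x":0,"y":0,"z":0.0004,"jaw":0.6},{"rx":0,"ry":0,"rz":0,"x":0,"y":0,"z":0.0004,"jaw":0.4},{"rx":0,"ry":0,"rz":0,"x":0,"y":0,"z":0.0004,"jaw":0.2}]' 10 | grep -E "pos|^force|width"
python3 -m pendant '[{"rx":0,"ry":0,"rz":0,"x":0,"y":0,"z":0,"jaw":0},{"rx":0,"ry":0,"rz":0,"x":0,"y":0,"z":0,"jaw":0},{"rx":0,"ry":0,"rz":0,"x":0,"y":0,"z":0,"jaw":0}]' 10 | grep -E "pos|^force|width|finger"
```

```text
tool_pos: [0.5016, 0.2187, 0.0429]
force: [-0.5, 0.7, -0.4]
gripper_width: 0.0469
tool_pos: [0.5012, 0.2185, 0.0423]
force: [-0.4, 0.6, 0.2]
gripper_width: 0.0708
finger_force: 0.0
```

```bash
python3 -m pendant '[{"rx":0,"ry":0,"rz":0,"x":0,"y":0,"z":-0.008,"jaw":0},{"rx":0,"ry":0,"rz":0,"x":0.002,"y":0,"z":-0.02,"jaw":0},{"rx":0,"ry":0,"rz":0,"x":0.01,"y":0,"z":-0.035,"jaw":0},{"rx":0,"ry":0,"rz":0,"x":0.025,"y":0,"z":-0.05,"jaw":0},{"rx":0,"ry":0,"rz":0,"x":0.045,"y":0,"z":-0.065,"jaw":0}]' | grep -E "pos|^force"
python3 -m pendant '[{"rx":0,"ry":0,"rz":0,"x":0.02,"y":0,"z":-0.01,"jaw":0},{"rx":0,"ry":0,"rz":0,"x":0.04,"y":0,"z":-0.03,"jaw":0},{"rx":0,"ry":0,"rz":0,"x":0.05,"y":0,"z":-0.05,"jaw":0},{"rx":0,"ry":0,"rz":0,"x":0.05,"y":0,"z":-0.06,"jaw":0},{"rx":0,"ry":0,"rz":0,"x":0.05,"y":0,"z":-0.06,"jaw":0}]' | grep -E "time|pos|^force"
python3 -m pendant '[{"rx":0,"ry":0,"rz":0,"x":0,"y":0,"z":0,"jaw":0},{"rx":0,"ry":0,"rz":0,"x":0,"y":0,"z":0,"jaw":0},{"rx":0,"ry":0,"rz":0,"x":0,"y":0,"z":0,"jaw":0},{"rx":0,"ry":0,"rz":0,"x":0,"y":0,"z":0,"jaw":0},{"rx":0,"ry":0,"rz":0,"x":0,"y":0,"z":0,"jaw":0}]' | grep -E "time|pos|^force"
python3 -c "
from h import *
t=camera('top')[:,:,::-1];s=camera('scene')[:,:,::-1]
q=np.zeros((600,800,3),np.uint8);q[:,:400]=cv2.resize(s[150:390,320:480],(400,600));q[:560,400:]=cv2.resize(t[160:342,110:240],(400,560));cv2.imwrite('pics/fin.png',q)"
```

```text
tool_pos: [0.4563, 0.2243, 0.1095]
force: [-0.1, -0.1, 0.2]
time_s: 25.6
tool_pos: [0.4079, 0.2308, 0.1703]
force: [-0.2, 0.5, -0.4]
time_s: 26.1
tool_pos: [0.407, 0.2302, 0.1668]
force: [0.6, 0.4, 0.5]
```

View pics/fin.png

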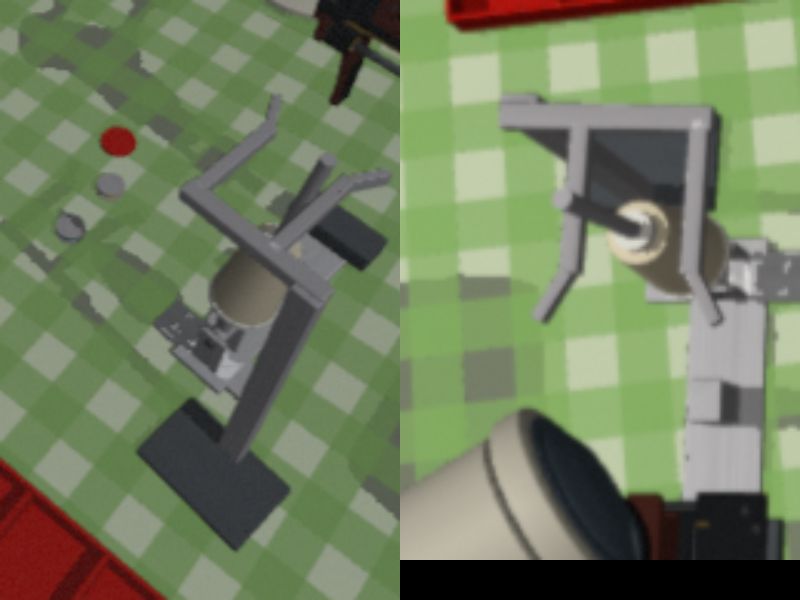

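```bash
python3 -m pendant '[{"rx":0,"ry":0,"rz":0,"x":0.02,"y":0,"z":-0.03,"jaw":0},{"rx":0,"ry":0,"rz":0,"x":0.02,"y":0,"z":-0.03,"jaw":0},{"rx":0,"ry":0,"rz":0,"x":0.02,"y":0,"z":-0.03,"jaw":0},{"rx":0,"ry":0,"rz":0,"x":0.02,"y":0,"z":-0.03,"jaw":0},{"rx":0,"ry":0,"rz":0,"x":0.02,"y":0,"z":-0.03,"jaw":0}]' | grep -E "time|pos|^force"
python3 -c "
from cell import job; print(job.job_done())"
```

```text
time_s: 26.7
tool_pos: [0.3872, 0.2326, 0.1962]
force: [0.1, -0.3, -0.7]
the job is handed in; nothing more can be done
None
```

I handed the job in at 26.7 s: the mast was balanced upright in the air for about 8 s and carried over upright, and the stand was set down flat under the fork, where the last pictures show the mast resting between the prongs with the gripper clear.

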